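# Sift small pebbles from big stones and weigh out a portion by pouring

### The arm

A 6-joint arm with a two-finger parallel gripper is mounted at the origin on a cart in front of the work surface, level with it; the furniture and walls round the work are solid. World frame = base frame: x ahead of the robot, y to its left, z up, the work surface at z = 0. Lengths are in mm, angles in degrees, forces in N, time in s.
With the tool pointing down it reaches from about 425 to 950 mm from the base axis. Payload 14.7 kg.
Tool frame: the origin (TCP) lies where the fingers leave the gripper's body, on its centre line; the fingertips stand 73 mm ahead of it and the grasp point (between the pads) lies 54 mm ahead of it; z points along the fingers, y is the line along which they close (so a half turn about z gives the same grasp; the last joint's range is limited). The gripper opens to 85 mm and grips with 20 to 120 N. Pads are 22 mm wide; open, the fingers measure 114 mm over their backs; the gripper's body (76 mm by 85 mm) begins 54 mm behind the grasp point. The pads swing forward as they close: fully open they stand 13 mm farther back than shut.
Start: joints at [67.804, 27.513, 91.461, -0, 61.026, -2.67], TCP at [217.233, 612.62, 303.897] pointing down, gripper open.
Joint ranges: [-157.49, 157.49], [-46.99, 117.5], [13.45, 153.17], [-89.5, 269.5], [5.16, 153.95], [-167.48, 167.48]. Speed limits (degrees/s): [108.29, 108.29, 136.94, 172.46, 172.46, 172.46].

### API

Orientations are given as a 3x3 rotation matrix whose columns are the frame's x, y, z axes.
In Python, from workcell import manip gives the robot as it stands.
- The arm moves only by the tool apply_moves, never from a script. Its argument "targets" is a list of rows, each an object of numbers: "rx", "ry", "rz": the turn, a rotation vector about the tool's x, y, z in rad; "tx", "ty", "tz": the shift along the tool's x, y, z in cm; "hand": the finger opening in cm, from 0 to 8.54. A call has 1 to 8 rows; each row shifts and turns the commanded pose from where the row before left it, along the tool's axes as they then stand; what a row does not reach is not made up. A row lasts 1/10 s, in which the tool goes at most 50 mm and 8.59 degrees, less where a joint would pass 70% of its speed; a pose out of reach is approached as far as the arm can. A call is refused whole if a number of a shift passes 5 or a number of a turn 0.15, either way. A call with a gripper value outside its range is refused whole. The fingers move at their own pace and stop on an object; "squeeze" is the grip in N (left out, the last holds). Time passes only in rows, so rows that do not move let the fingers close. It gives the time, the measured TCP pose, the force, the opening and the grip force at its end, in the units of the state.
- manip.get_obs(): the state, without advancing time (a new reading comes with each control period).
- manip.snapshot(name): name is "scene" or "top" or "wrist"; returns a dict with "color" (480x640x3 uint8, red, green, blue), "K" (3x3 intrinsics, pixels), "rvec" (rotation vector, rad) and "tvec" (3), from world to camera coordinates, as OpenCV has them; the wrist camera has in their place "T_tool_cam" (4x4, takes a point from camera to tool coordinates, whose origin is the TCP and whose axes are the flange's). Camera axes: x right, y down, z forward; pixel columns grow to the right and rows downward; lengths in mm; the calibration is good to about 2 mm. A picture is of the moment at which its call begins: read the wrist's pose just before it. There is no depth.
- manip.sign_off(): hands the job in; it is judged then, once.
The state is a dict: "time_s": time; "joint_pos": joint angles; "qvel": joint speeds; "tau": joint torques, N m; "position": TCP position; "eef_rot": TCP orientation; "contact_force": force on the tool from outside, world axes, zero at the start; "torque": the same for the moment, N m; "opening": opening from 0.0 (shut) to 1.0 (fully open); "grasp_force": force on a finger pad.
Only numpy, scipy, OpenCV 4.12 (cv2) and the standard library are available. Lean on these libraries where they do the work, as an engineer would, in place of code of your own. Each camera call takes 0.05 s, during which the arm holds its last target. There are 200 camera calls.

### The job

Lift the sieve just off the pouring pan and shake it until all the small pebbles have dropped into the pan, then stand the sieve, with the big stones in it, in the middle of the dark wooden board. Take the pan by its grip and tip it slowly, spout over the scale's dish, so that pebbles slide out one or two at a time; stop as soon as the pointer rests between the two long marks on the dial, and stand the pan with the remaining pebbles on the table. Finally seat the sieve with its big stones on the pan's rim again, as it was at first; leave no stone lying about and do not knock the two sample jars.

Things in the scene. Friction and masses are not known exactly. Their poses are not given: they have to be found in the camera images.
- pan: Loose sheet-metal pouring pan, 0.2 kg: square tray, 192 mm outside, 184 mm inside, floor 9 mm and rim 36 mm over its underside, one corner open to a level spout 42 mm wide, an upright wooden grip beyond the opposite corner. Origin: centre of the underside; +x through the spout, z up (walls at 45 degrees to x). Tipped spout-down by 0.2 to 0.6 rad, depending on friction, pebbles slide out (rock it if they jam).
- pan_mid (a point): Centre of the pan's floor (9 mm above its underside); axes along the tray's walls, so the inside is within 92 mm either way along its x and y; the spout is at +x +y.
- pan_grip (a point): Centre of the pan's upright wooden grip, a block 24 mm thick along the pan's x, 36 mm wide along its y and 54 mm tall (32 to 86 mm above the underside); this point is at x = -166 mm, 62 mm above the underside. It can be pinched either way from above. Axes as the pan.
- pan_spout (a point): End of the spout's floor, at x = +148 mm, 9 mm above the pan's underside. Axes as the pan.
- sieve: Loose sieve, 0.25 kg: wooden frame, 156 mm square inside, 41 mm high, on a steel plate 200 mm square pierced by 4 x 4 holes of 28 mm at 38 mm spacing (centres +-19, +-57 mm in its x and y), with a bail handle. Origin: centre of the underside of its cleats, 6 mm high, which drop inside the pan's rim with 6 mm play, walls parallel; so seated it stands 30 mm over the pan's origin. z up, y along the bail.
- sieve_grip (a point): Centre of the wooden hand grip in the middle of the bail, 94 mm above the sieve's underside: a block 20 mm thick (sieve x), 34 mm tall, 80 mm long (sieve y). Pinch it firmly across its thickness from above; with the stones the sieve weighs up to 0.65 kg, off balance, and turns in a weak grip. Axes as the sieve.
- sieve_plate (a point): Centre of the top of the sieve's plate, 9 mm above the sieve's underside. Axes as the sieve.
- dish_in (a point): Centre of the inner floor of the scale's round steel dish, 69 mm above the table when empty: radius 50 mm at the floor, 75 mm at the rim, 27 mm higher. It sinks 2.7 mm for each 14 g. The scale is fixed; its x points from the dial to the dish (120 mm apart).
- pointer (a joint): Reading of the scale's dial, rad: 0 empty, 0.5 for each 14 g in the dish, up to 5.4. The dial, 80 mm wide, faces up and towards the robot, with a tick every 0.25; the two long marks, a grey arc between them, are at 0.75 and 1.75. The pointer turns clockwise and stands straight up at 1.25.
- board_top (a point): Centre of the top of the dark wooden board, 260 x 260 mm, 12 mm thick, fixed flat on the table.
- jar_a_mid (a point): Clear sample jar with a screw cap, 47 mm across, 63 mm tall, a bystander in front, between pan and scale; this point is half-way up.
- jar_b_mid (a point): A second such jar behind the scale; this point is half-way up.
- pebble_1_mid (a point): Centre of a small polished pebble, about 20 x 24 x 15 mm, about 14 g; four to six of them are there and start on the sieve's plate. They go through its holes.
- pebble_2_mid (a point): Another such small pebble, or None if absent.
- pebble_3_mid (a point): Another such small pebble, or None if absent.
- pebble_4_mid (a point): Another such small pebble, or None if absent.
- pebble_5_mid (a point): Another such small pebble, or None if absent.
- pebble_6_mid (a point): Another such small pebble, or None if absent.
- big_1_mid (a point): About the centre (14 mm over the underside) of a big stone, 40 to 42 mm wide, 50 to 52 mm long, 28 to 34 mm thick, about 0.1 kg; two or three of them start on the sieve's plate. They do not go through its holes.
- big_2_mid (a point): Another such big stone, or None if absent.
- big_3_mid (a point): Another such big stone, or None if absent.

How it is judged (in metres and radians):
On the way, in this order (a step that is already met when the one before it is completed fails the run):
1. the sieve is held up off the pan (at least 5 mm clear of it), roughly level, with every small pebble fallen into the pan and every big stone still on the sieve (z of sieve in the frame of pan above 0.035 m and angle between sieve's own z axis and vertical below 0.5 rad and x of pebble_1_mid in the frame of pan_mid between -0.099 and 0.106 m and y of pebble_1_mid in the frame of pan_mid between -0.099 and 0.106 m and z of pebble_1_mid in the frame of pan_mid between 0 and 0.04 m and x of pebble_2_mid in the frame of pan_mid between -0.099 and 0.106 m and y of pebble_2_mid in the frame of pan_mid between -0.099 and 0.106 m and z of pebble_2_mid in the frame of pan_mid between 0 and 0.04 m and x of pebble_3_mid in the frame of pan_mid between -0.099 and 0.106 m and y of pebble_3_mid in the frame of pan_mid between -0.099 and 0.106 m and z of pebble_3_mid in the frame of pan_mid between 0 and 0.04 m and x of pebble_4_mid in the frame of pan_mid between -0.099 and 0.106 m and y of pebble_4_mid in the frame of pan_mid between -0.099 and 0.106 m and z of pebble_4_mid in the frame of pan_mid between 0 and 0.04 m and x of pebble_5_mid in the frame of pan_mid between -0.099 and 0.106 m and y of pebble_5_mid in the frame of pan_mid between -0.099 and 0.106 m and z of pebble_5_mid in the frame of pan_mid between 0 and 0.04 m and x of pebble_6_mid in the frame of pan_mid between -0.099 and 0.106 m and y of pebble_6_mid in the frame of pan_mid between -0.099 and 0.106 m and z of pebble_6_mid in the frame of pan_mid between 0 and 0.04 m and x of big_1_mid in the frame of sieve_plate between -0.082 and 0.082 m and y of big_1_mid in the frame of sieve_plate between -0.082 and 0.082 m and z of big_1_mid in the frame of sieve_plate between 0.004 and 0.06 m and x of big_2_mid in the frame of sieve_plate between -0.082 and 0.082 m and y of big_2_mid in the frame of sieve_plate between -0.082 and 0.082 m and z of big_2_mid in the frame of sieve_plate between 0.004 and 0.06 m and x of big_3_mid in the frame of sieve_plate between -0.082 and 0.082 m and y of big_3_mid in the frame of sieve_plate between -0.082 and 0.082 m and z of big_3_mid in the frame of sieve_plate between 0.004 and 0.06 m), for 0.1 s.
2. the sieve stands level on the board, within 35 mm of its centre, with every big stone in it (horizontal distance between sieve and board_top below 0.035 m and height (world z) of sieve between 0.006 and 0.018 m and angle between sieve's own z axis and vertical below 0.1 rad and linear speed of sieve below 0.02 m/s and x of big_1_mid in the frame of sieve_plate between -0.082 and 0.082 m and y of big_1_mid in the frame of sieve_plate between -0.082 and 0.082 m and z of big_1_mid in the frame of sieve_plate between 0.004 and 0.06 m and x of big_2_mid in the frame of sieve_plate between -0.082 and 0.082 m and y of big_2_mid in the frame of sieve_plate between -0.082 and 0.082 m and z of big_2_mid in the frame of sieve_plate between 0.004 and 0.06 m and x of big_3_mid in the frame of sieve_plate between -0.082 and 0.082 m and y of big_3_mid in the frame of sieve_plate between -0.082 and 0.082 m and z of big_3_mid in the frame of sieve_plate between 0.004 and 0.06 m), for 0.2 s.
3. the pan is held tipped (more than 0.2 rad) with its spout over the dish and the first pebbles lie in the dish (pointer past 0.25) (angle between pan's own z axis and vertical above 0.2 rad and horizontal distance between pan_spout and dish_in below 0.08 m and value of joint pointer above 0.25 rad and ((horizontal distance between pebble_1_mid and dish_in below 0.075 m and z of pebble_1_mid in the frame of dish_in between 0 and 0.05 m) or (horizontal distance between pebble_2_mid and dish_in below 0.075 m and z of pebble_2_mid in the frame of dish_in between 0 and 0.05 m) or (horizontal distance between pebble_3_mid and dish_in below 0.075 m and z of pebble_3_mid in the frame of dish_in between 0 and 0.05 m) or (horizontal distance between pebble_4_mid and dish_in below 0.075 m and z of pebble_4_mid in the frame of dish_in between 0 and 0.05 m) or (horizontal distance between pebble_5_mid and dish_in below 0.075 m and z of pebble_5_mid in the frame of dish_in between 0 and 0.05 m) or (horizontal distance between pebble_6_mid and dish_in below 0.075 m and z of pebble_6_mid in the frame of dish_in between 0 and 0.05 m))), for 0.1 s.
At the end, for the whole second after the job is handed in: Pointer at rest between 0.75 and 1.75; every small pebble in the dish or in the pan; every big stone in the sieve; the sieve seated level on the pan's rim (its origin 24 to 34 mm above the pan's); the pan standing flat on the table; all at rest (value of joint pointer between 0.75 and 1.75 rad and velocity of joint pointer between -0.3 and 0.3 rad/s and ((x of pebble_1_mid in the frame of pan_mid between -0.099 and 0.106 m and y of pebble_1_mid in the frame of pan_mid between -0.099 and 0.106 m and z of pebble_1_mid in the frame of pan_mid between 0 and 0.04 m) or (horizontal distance between pebble_1_mid and dish_in below 0.075 m and z of pebble_1_mid in the frame of dish_in between 0 and 0.05 m)) and ((x of pebble_2_mid in the frame of pan_mid between -0.099 and 0.106 m and y of pebble_2_mid in the frame of pan_mid between -0.099 and 0.106 m and z of pebble_2_mid in the frame of pan_mid between 0 and 0.04 m) or (horizontal distance between pebble_2_mid and dish_in below 0.075 m and z of pebble_2_mid in the frame of dish_in between 0 and 0.05 m)) and ((x of pebble_3_mid in the frame of pan_mid between -0.099 and 0.106 m and y of pebble_3_mid in the frame of pan_mid between -0.099 and 0.106 m and z of pebble_3_mid in the frame of pan_mid between 0 and 0.04 m) or (horizontal distance between pebble_3_mid and dish_in below 0.075 m and z of pebble_3_mid in the frame of dish_in between 0 and 0.05 m)) and ((x of pebble_4_mid in the frame of pan_mid between -0.099 and 0.106 m and y of pebble_4_mid in the frame of pan_mid between -0.099 and 0.106 m and z of pebble_4_mid in the frame of pan_mid between 0 and 0.04 m) or (horizontal distance between pebble_4_mid and dish_in below 0.075 m and z of pebble_4_mid in the frame of dish_in between 0 and 0.05 m)) and ((x of pebble_5_mid in the frame of pan_mid between -0.099 and 0.106 m and y of pebble_5_mid in the frame of pan_mid between -0.099 and 0.106 m and z of pebble_5_mid in the frame of pan_mid between 0 and 0.04 m) or (horizontal distance between pebble_5_mid and dish_in below 0.075 m and z of pebble_5_mid in the frame of dish_in between 0 and 0.05 m)) and ((x of pebble_6_mid in the frame of pan_mid between -0.099 and 0.106 m and y of pebble_6_mid in the frame of pan_mid between -0.099 and 0.106 m and z of pebble_6_mid in the frame of pan_mid between 0 and 0.04 m) or (horizontal distance between pebble_6_mid and dish_in below 0.075 m and z of pebble_6_mid in the frame of dish_in between 0 and 0.05 m)) and x of big_1_mid in the frame of sieve_plate between -0.082 and 0.082 m and y of big_1_mid in the frame of sieve_plate between -0.082 and 0.082 m and z of big_1_mid in the frame of sieve_plate between 0.004 and 0.06 m and x of big_2_mid in the frame of sieve_plate between -0.082 and 0.082 m and y of big_2_mid in the frame of sieve_plate between -0.082 and 0.082 m and z of big_2_mid in the frame of sieve_plate between 0.004 and 0.06 m and x of big_3_mid in the frame of sieve_plate between -0.082 and 0.082 m and y of big_3_mid in the frame of sieve_plate between -0.082 and 0.082 m and z of big_3_mid in the frame of sieve_plate between 0.004 and 0.06 m and z of sieve in the frame of pan between 0.024 and 0.034 m and angle between each of sieve, pan's own z axis and vertical below 0.06 rad and linear speed of each of sieve, pan below 0.02 m/s and height (world z) of pan between -0.004 and 0.006 m); the robot touches nothing.
It fails at once if a sample jar is pushed more than 30 mm or knocked over (distance of any of jar_a_mid, jar_b_mid from where it was at the start of the episode above 0.03 m).
Of pebble_1, pebble_2, pebble_3, pebble_4, pebble_5, pebble_6 only 4 to 6 are there at a start; the rules pass over those that are not, and their reading is None.
Of big_1, big_2, big_3 only 2 to 3 are there at a start; the rules pass over those that are not, and their reading is None.
At some moment in a run one of pan may be knocked a few centimetres aside while the robot is not near it.
It also fails if it takes over 210 s, if anything falls off the work surface, if the arm or the gripper's body presses on something with over 40 N, if the wrist force passes 120 N, or if a joint passes its speed limit or range.

## Working session

There is one attempt and no reset: what is moved stays moved. The work goes in short steps, Python scripts to look and compute and a tool call to move; the robot and the scene stay as the last step left them, time stands still between calls to the robot, and variables do not carry over. Pictures are saved under pics/ and viewed, at most 14 in all, crops included, and the job is handed in when it is done.

Besides the shell and the picture viewer there is one more tool, called after "Emit:" by a JSON object that holds its "name" and its "arguments". apply_moves: Moves the arm, as the interface text tells. Its arguments: {"type":"object","properties":{"targets":{"type":"array"},"squeeze":{"type":"number"}},"required":["targets"]}

```bash
mkdir -p pics; python3 - <<'E'
from workcell import manip
import cv2,numpy as np
o=manip.get_obs();print(o)
for n in("scene","top"):
    s=manip.snapshot(n);cv2.imwrite(f"pics/{n}0.png",s["color"][:,:,::-1]);print(n,s["K"],s["rvec"],s["tvec"])
    np.savez(f"{n}0.npz",**s)
s=manip.snapshot("wrist");print(s["K"],s["T_tool_cam"])
E
```

```text
{'time_s': 0.0, 'joint_pos': array([ 6.78029029e+01,  2.75483234e+01,  9.14938876e+01,  6.87827920e-04,
        6.10262631e+01, -2.66951243e+00]), 'qvel': array([-0.08389393,  0.03350824,  0.0732632 , -0.08295119, -0.09414394,
        0.01855743]), 'tau': array([ 8.63577061e-04, -9.50640821e+01, -4.30204475e+01,  2.45119618e-04,
        1.18689137e-02, -6.41722536e-06]), 'position': array([217.11840354, 612.32024924, 303.28879528]), 'eef_rot': array([[-9.42478712e-01,  3.34265860e-01, -4.61224557e-04],
       [ 3.34266172e-01,  9.42478069e-01, -1.10256081e-03],
       [ 6.61455915e-05, -1.19331186e-03, -9.99999286e-01]]), 'contact_force': array([0.13903589, 0.09255565, 0.23807009]), 'torque': array([ 0.02006591,  0.00825262, -0.0175773 ]), 'grasp_force': 0.0, 'opening': 1.002766170300868}
scene [[585.05207491   0.         326.04708413]
 [  0.         585.05207491 243.98894553]
 [  0.           0.           1.        ]] [ 2.25970715 -0.64735342  0.30035682] [-465.35331183  283.62036729 1256.60986944]
top [[447.24599034   0.         319.03314817]
 [  0.         447.24599034 244.97560226]
 [  0.           0.           1.        ]] [ 2.13911613 -2.17139275  0.13064822] [ 48.657173   574.96109007 997.72726399]
[[393.0193636    0.         316.05978823]
 [  0.         393.0193636  236.86442749]
 [  0.           0.           1.        ]] [[-7.35195230e-04 -9.59629340e-01 -2.81266757e-01  7.11589054e+01]
 [ 9.99998565e-01 -2.76255528e-04 -1.67133603e-03 -2.92265836e-01]
 [ 1.52616159e-03 -2.81267583e-01  9.59628166e-01 -7.06747865e+01]
 [ 0.00000000e+00  0.00000000e+00  0.00000000e+00  1.00000000e+00]]
```

View pics/scene0.png

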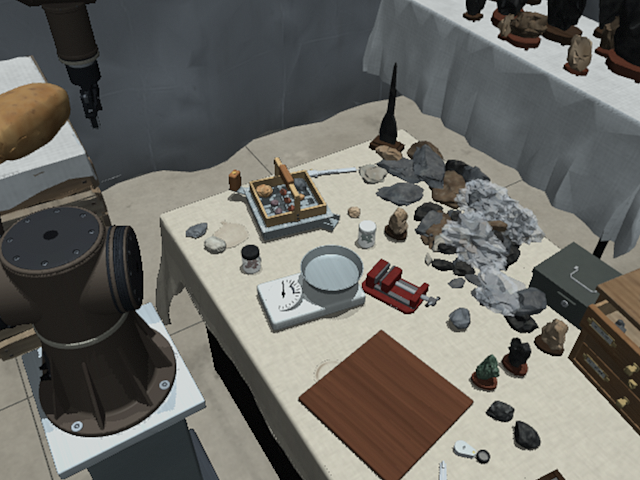

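View pics/top0.png

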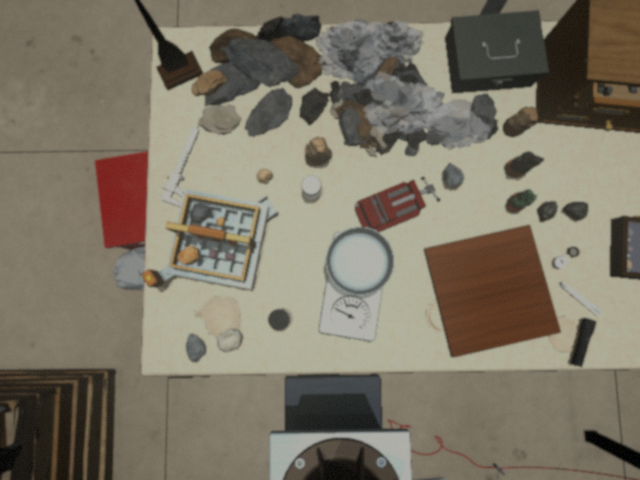

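The scene shows the pan and sieve at scene px (290,200). In the top view they are at (215,240), with the grip at (152,277), spout at (268,207), dish at (358,262), board at (492,292), and jars at (279,319) and (311,188).

```bash
cat > h.py <<'E'
import numpy as np,cv2
from workcell import manip
def cam(n,f=None):
    s=dict(np.load(f)) if f else manip.snapshot(n)
    if 'rvec' in s:
        R=cv2.Rodrigues(s["rvec"])[0];t=s["tvec"].ravel()
    s["R"],s["t"]=R,t; return s
def wcam():
    o=manip.get_obs();s=manip.snapshot("wrist")
    T=np.eye(4);T[:3,:3]=o["eef_rot"];T[:3,3]=o["position"]
    W=np.linalg.inv(T@s["T_tool_cam"]);s["R"],s["t"]=W[:3,:3],W[:3,3];return s
def ray(s,p):
    d=s["R"].T@(np.linalg.inv(s["K"])@np.array([p[0],p[1],1.]));return -s["R"].T@s["t"],d
def on(s,p,z):
    c,d=ray(s,p);return c+d*(z-c[2])/d[2]
def px(s,X):
    q=s["K"]@(s["R"]@np.asarray(X,float)+s["t"]);return q[:2]/q[2]
def tri(s1,p1,s2,p2):
    A=[];b=[]
    for s,p in((s1,p1),(s2,p2)):
        c,d=ray(s,p);d=d/np.linalg.norm(d);M=np.eye(3)-np.outer(d,d);A.append(M);b.append(M@c)
    return np.linalg.lstsq(np.vstack(A),np.hstack(b),rcond=None)[0]
def crop(s,x0,y0,w,h,k,name,marks=()):
    im=cv2.resize(s["color"][y0:y0+h,x0:x0+w,::-1],None,fx=k,fy=k,interpolation=cv2.INTER_CUBIC)
    for m in marks: cv2.circle(im,(int((m[0]-x0+.5)*k),int((m[1]-y0+.5)*k)),3,(255,0,255),1)
    cv2.imwrite("pics/"+name,im)
E
python3 - <<'E'
from h import *
a=cam(0,"top0.npz");b=cam(0,"scene0.npz")
# board
def blob(s,lo,hi,box=None):
    h=cv2.cvtColor(s["color"],cv2.COLOR_RGB2HSV);m=cv2.inRange(h,lo,hi)
    if box:
        k=np.zeros_like(m);k[box[1]:box[3],box[0]:box[2]]=255;m&=k
    c=max(cv2.findContours(m,0,2)[0],key=cv2.contourArea);return c
c=blob(a,(0,80,30),(20,255,160),(410,210,575,370));r=cv2.minAreaRect(c);print("board",r,on(a,r[0],12), [on(a,p,12).round() for p in cv2.boxPoints(r)])
print("dish",on(a,(358,261),96),"jars",on(a,(279,319),63),on(a,(311,184),63))
crop(a,140,180,150,115,5,"c1.png"); crop(b,220,140,130,100,6,"c2.png")
E
```

```text
board ((492.16851806640625, 290.2303466796875), (111.75517272949219, 113.2542495727539), 77.00537872314453) [ 466.13943246 -361.98575037   12.        ] [array([ 566., -209.,   12.]), array([ 623., -473.,   12.]), array([ 368., -512.,   12.]), array([ 315., -255.,   12.])]
dish [531.84572128 -43.98160758  96.        ] jars [409.05786798 130.67469816  63.        ] [713.21860424  56.29357426  63.        ]
```

View pics/c1.png

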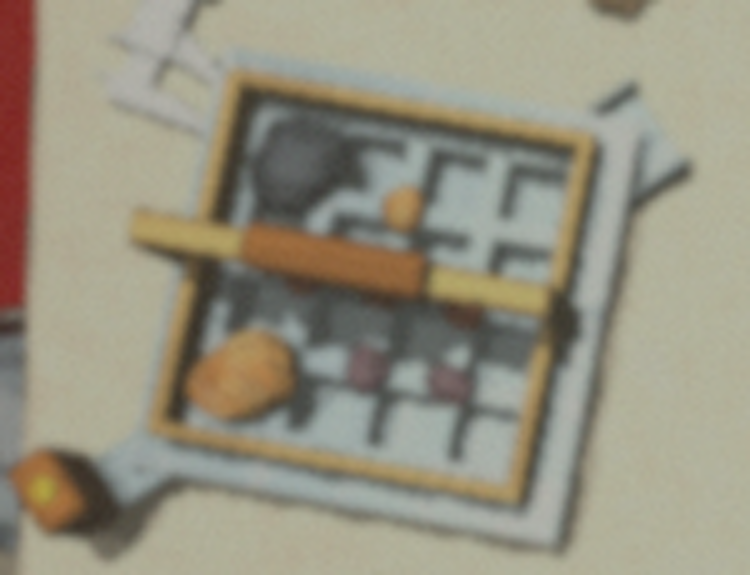

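View pics/c2.png

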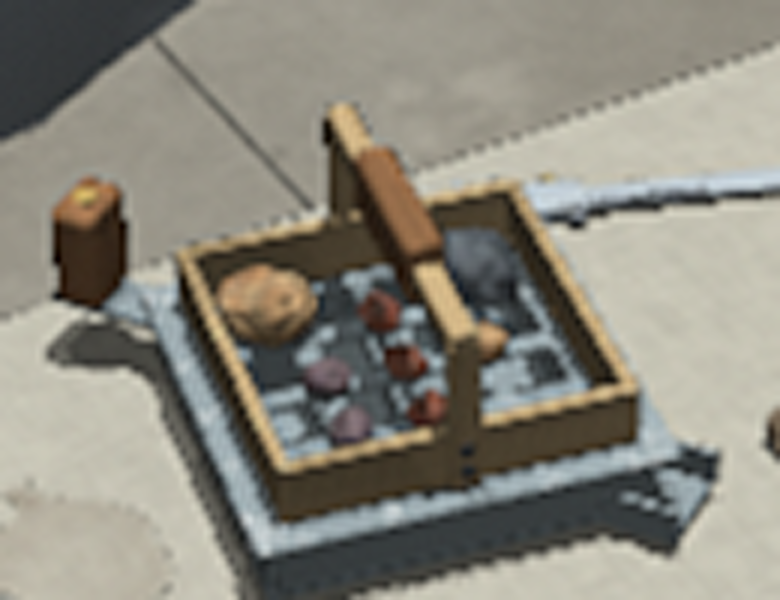

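```bash
python3 - <<'E'
from h import *
a=cam(0,"top0.npz");b=cam(0,"scene0.npz")
A=lambda x,y:(140+x/5-.4,180+y/5-.4)
B=lambda x,y:(220+x/6-.4,140+y/6-.4)
g=tri(a,A(333,262),b,B(400,203));print("sieve grip",g, on(a,A(333,262),141), on(b,B(400,203),141))
e1,e2=on(a,A(242,245),141),on(a,A(424,279),141);print("len",np.linalg.norm(e1-e2),"ang of y",np.degrees(np.arctan2(*(e1-e2)[[1,0]])))
C=[on(a,A(*p),80) for p in((232,72),(592,135),(520,500),(152,432))]
print("frame ctr",np.mean(C,0),[np.linalg.norm(C[i]-C[i-1]) for i in range(4)],[np.degrees(np.arctan2(*(C[i]-C[i-1])[[1,0]])) for i in range(4)])
pg=tri(a,A(42,490),b,B(88,195));print("pan grip top",pg,on(a,A(42,490),86))
d=np.mean(C,0)-pg;print(np.degrees(np.arctan2(d[1],d[0])),np.linalg.norm(d[:2]))
print(tri(a,(279,319),b,(250,249)))
E
```

```text
sieve grip [595.65299743 275.93094707 133.41569361] [593.30892001 274.55470313 141.        ] [591.97624503 266.40802396 141.        ]
len 77.76596767496044 ang of y 78.49249465246513
frame ctr [593.35564543 271.90490552  80.        ] [np.float64(164.73191548396), np.float64(164.97174194369475), np.float64(165.56485995899433), np.float64(165.58959890597495)] [np.float64(-11.081628804393514), np.float64(-100.9683137665697), np.float64(169.13203338901866), np.float64(78.74345367218598)]
pan grip top [504.28134647 413.91197701  85.34122475] [503.30035293 414.20392258  86.        ]
-57.901902026964095 167.63125928384397
[409.04708311 130.47789124  65.7464478 ]
```

The first crop shows the sieve with 2 big stones (c1 (300,165) and (240,375)). The second shows 6 small pebbles: 3 red, 2 purple and 1 orange. Next I rotate the tool and move over the sieve grip.

Emit:
{"name": "apply_moves", "arguments": {"targets": [{"rz": 0.143,"hand": 8.5},{"rz": 0.143},{"rz": 0.143},{"rz": 0.143},{"rz": 0.143},{"rz": 0.143},{"rz": 0.143},{"rz": 0.143}]}}

```text
$.targets[0]: bad value
```

Emit:
{"name": "apply_moves", "arguments": {"targets": [{"rz": 0.143},{"rz": 0.143},{"tx": -2.16,"ty": 3.62,"tz": 0.2},{"tx": -2.16,"ty": 3.62,"tz": 0.2},{"tx": -2.16,"ty": 3.62,"tz": 0.2},{"tx": -2.16,"ty": 3.62,"tz": 0.2},{"tx": -2.16,"ty": 3.62,"tz": 0.2},{"tx": -2.16,"ty": 3.62,"tz": 0.2}]}}

```text
$.targets[0]: bad value
```

Emit:
{"name": "apply_moves", "arguments": {"targets": [{"tx": -2.16,"ty": 3.62,"tz": 0.2},{"tx": -2.16,"ty": 3.62,"tz": 0.2},{"tx": -2.16,"ty": 3.62,"tz": 0.2},{"tx": -2.16,"ty": 3.62,"tz": 0.2},{"tx": -2.16,"ty": 3.62,"tz": 0.2},{"tx": -2.16,"ty": 3.62,"tz": 0.2},{},{}]}}

```text
$.targets[0]: bad value
```

```bash
python3 - <<'E'
from h import *
s=wcam();o=manip.get_obs();print(o["position"],o["eef_rot"],o["joint_pos"])
crop(s,0,0,640,480,1,"w1.png",[px(s,[593.3,273.5,141])])
E
```

```text
[217.16543322 612.46277083 303.52569592] [[-9.42483297e-01  3.34253127e-01 -2.85426086e-04]
 [ 3.34253244e-01  9.42483086e-01 -6.34402910e-04]
 [ 5.69581014e-05 -6.93318742e-04 -9.99999758e-01]] [ 6.78034397e+01  2.75358317e+01  9.14792270e+01  1.61154112e-03
  6.10247744e+01 -2.67020810e+00]
```

View pics/w1.png

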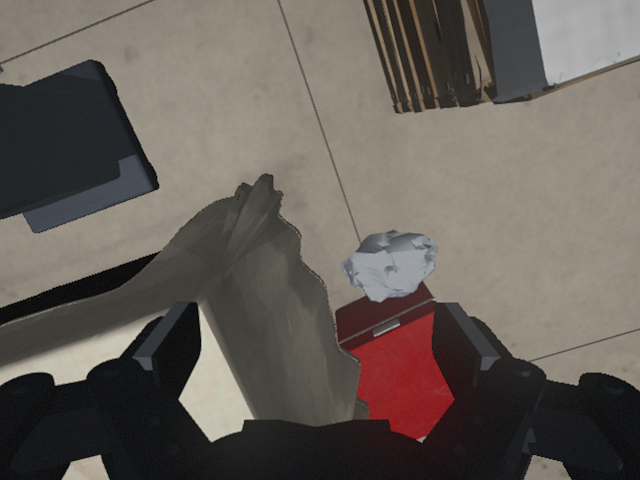

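The arm hasn't moved: the rows were refused, and the wrist picture shows only floor. I'll try rows with every key present.

Emit:
{"name": "apply_moves", "arguments": {"targets": [{"rx": 0,"ry": 0,"rz": 0.143,"tx": 0,"ty": 0,"tz": 0,"hand": 8.5},{"rx": 0,"ry": 0,"rz": 0.143,"tx": 0,"ty": 0,"tz": 0,"hand": 8.5},{"rx": 0,"ry": 0,"rz": 0.143,"tx": 0,"ty": 0,"tz": 0,"hand": 8.5},{"rx": 0,"ry": 0,"rz": 0.143,"tx": 0,"ty": 0,"tz": 0,"hand": 8.5},{"rx": 0,"ry": 0,"rz": 0.143,"tx": 0,"ty": 0,"tz": 0,"hand": 8.5},{"rx": 0,"ry": 0,"rz": 0.143,"tx": 0,"ty": 0,"tz": 0,"hand": 8.5},{"rx": 0,"ry": 0,"rz": 0.143,"tx": 0,"ty": 0,"tz": 0,"hand": 8.5},{"rx": 0,"ry": 0,"rz": 0.143,"tx": 0,"ty": 0,"tz": 0,"hand": 8.5}]}}

```text
time_s: 1.0
position: [217.2, 612.5, 303.7]
eef_rot: [[-0.08, 0.997, -0.0], [0.997, 0.08, -0.0], [-0.0, -0.0, -1.0]]
contact_force: [0.7, -0.1, -0.1]
opening: 1.002
grasp_force: 0.0
```

Emit:
{"name": "apply_moves", "arguments": {"targets": [{"rx": 0,"ry": 0,"rz": 0.143,"tx": 0,"ty": 0,"tz": 0,"hand": 8.5},{"rx": 0,"ry": 0,"rz": 0.133,"tx": 0,"ty": 0,"tz": 0,"hand": 8.5},{"rx": 0,"ry": 0,"rz": 0,"tx": -2.16,"ty": 3.62,"tz": 0.2,"hand": 8.5},{"rx": 0,"ry": 0,"rz": 0,"tx": -2.16,"ty": 3.62,"tz": 0.2,"hand": 8.5},{"rx": 0,"ry": 0,"rz": 0,"tx": -2.16,"ty": 3.62,"tz": 0.2,"hand": 8.5},{"rx": 0,"ry": 0,"rz": 0,"tx": -2.16,"ty": 3.62,"tz": 0.2,"hand": 8.5},{"rx": 0,"ry": 0,"rz": 0,"tx": -2.16,"ty": 3.62,"tz": 0.2,"hand": 8.5},{"rx": 0,"ry": 0,"rz": 0,"tx": -2.16,"ty": 3.62,"tz": 0.2,"hand": 8.5}]}}

```text
time_s: 1.8
position: [407.1, 443.0, 291.8]
eef_rot: [[0.189, 0.982, -0.0], [0.982, -0.189, -0.0], [-0.0, -0.0, -1.0]]
contact_force: [0.3, 0.2, -0.6]
opening: 0.993
grasp_force: 0.0
```

Emit:
{"name": "apply_moves", "arguments": {"targets": [{"rx": 0,"ry": 0,"rz": 0,"tx": -2.16,"ty": 3.62,"tz": 0.2,"hand": 8.5},{"rx": 0,"ry": 0,"rz": 0,"tx": -2.16,"ty": 3.62,"tz": 0.2,"hand": 8.5},{"rx": 0,"ry": 0,"rz": 0,"tx": -2.16,"ty": 3.62,"tz": 0.2,"hand": 8.5},{"rx": 0,"ry": 0,"rz": 0,"tx": -2.16,"ty": 3.62,"tz": 0.2,"hand": 8.5},{"rx": 0,"ry": 0,"rz": 0,"tx": -2.16,"ty": 3.62,"tz": 0.2,"hand": 8.5},{"rx": 0,"ry": 0,"rz": 0,"tx": -2.16,"ty": 3.62,"tz": 0.2,"hand": 8.5},{"rx": 0,"ry": 0,"rz": 0,"tx": 0,"ty": 0,"tz": 0,"hand": 8.5},{"rx": 0,"ry": 0,"rz": 0,"tx": 0,"ty": 0,"tz": 0,"hand": 8.5}]}}

```text
time_s: 2.6
position: [595.3, 275.1, 279.4]
eef_rot: [[0.191, 0.982, -0.001], [0.982, -0.191, -0.0], [-0.0, -0.001, -1.0]]
contact_force: [-0.3, 0.1, 0.6]
opening: 0.995
grasp_force: 0.0
```

```bash
python3 - <<'E'
from h import *
s=wcam();o=manip.get_obs();print(o["position"],o["eef_rot"],o["joint_pos"])
crop(s,0,0,640,480,1,"w2.png",[px(s,[593.3,273.5,141])])
np.savez("w2.npz",**s)
E
```

```text
[594.59725288 275.92125517 279.56631904] [[ 1.89571659e-01  9.81866551e-01 -8.13522598e-04]
 [ 9.81866858e-01 -1.89571794e-01 -9.11485588e-05]
 [-2.43716659e-04 -7.81491693e-04 -9.99999665e-01]] [2.22382762e+01 2.92964144e+01 9.20890441e+01 1.49943248e-02
 5.86596632e+01 3.31582659e+01]
```

View pics/w2.png

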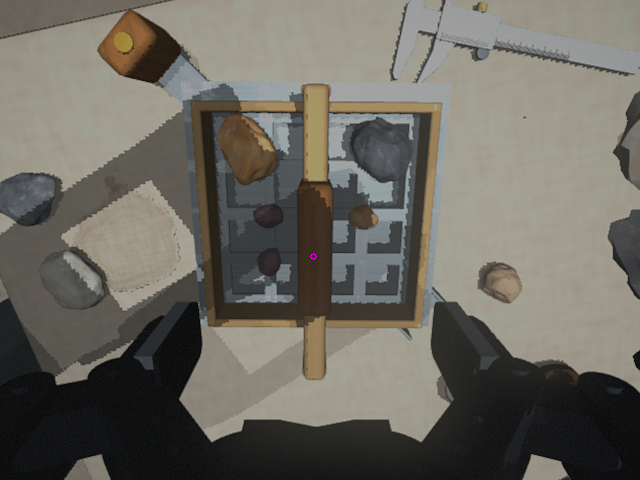

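The wrist view shows the grip block at about (315,250), aligned with the fingers. I descend and pinch.

Emit:
{"name": "apply_moves", "arguments": {"targets": [{"rx": 0,"ry": 0,"rz": 0,"tx": -0.15,"ty": 0,"tz": 3,"hand": 8.5},{"rx": 0,"ry": 0,"rz": 0,"tx": 0,"ty": 0,"tz": 3,"hand": 8.5},{"rx": 0,"ry": 0,"rz": 0,"tx": 0,"ty": 0,"tz": 2.5,"hand": 8.5},{"rx": 0,"ry": 0,"rz": 0,"tx": 0,"ty": 0,"tz": 1.7,"hand": 8.5},{"rx": 0,"ry": 0,"rz": 0,"tx": 0,"ty": 0,"tz": 0,"hand": 5},{"rx": 0,"ry": 0,"rz": 0,"tx": 0,"ty": 0,"tz": 0,"hand": 3},{"rx": 0,"ry": 0,"rz": 0,"tx": 0,"ty": 0,"tz": 0,"hand": 1},{"rx": 0,"ry": 0,"rz": 0,"tx": 0,"ty": 0,"tz": 0,"hand": 0}], "squeeze": 120}}

```text
time_s: 3.45
position: [595.0, 275.0, 179.2]
eef_rot: [[0.189, 0.982, 0.002], [0.982, -0.189, 0.001], [0.001, 0.002, -1.0]]
contact_force: [0.6, -0.3, -0.0]
opening: 0.326
grasp_force: 0.0
```

Emit:
{"name": "apply_moves", "arguments": {"targets": [{"rx": 0,"ry": 0,"rz": 0,"tx": 0,"ty": 0,"tz": 0,"hand": 0},{"rx": 0,"ry": 0,"rz": 0,"tx": 0,"ty": 0,"tz": 0,"hand": 0},{"rx": 0,"ry": 0,"rz": 0,"tx": 0,"ty": 0,"tz": 0,"hand": 0},{"rx": 0,"ry": 0,"rz": 0,"tx": 0,"ty": 0,"tz": -0.3,"hand": 0},{"rx": 0,"ry": 0,"rz": 0,"tx": 0,"ty": 0,"tz": -0.4,"hand": 0},{"rx": 0,"ry": 0,"rz": 0,"tx": 0,"ty": 0,"tz": -0.5,"hand": 0},{"rx": 0,"ry": 0,"rz": 0,"tx": 0,"ty": 0,"tz": 0,"hand": 0},{"rx": 0,"ry": 0,"rz": 0,"tx": 0,"ty": 0,"tz": 0,"hand": 0}], "squeeze": 120}}

```text
time_s: 4.25
position: [594.6, 274.6, 190.0]
eef_rot: [[0.189, 0.982, 0.0], [0.982, -0.189, 0.0], [0.0, 0.0, -1.0]]
contact_force: [1.5, 0.6, -5.4]
opening: 0.213
grasp_force: 117.4
```

Emit:
{"name": "apply_moves", "arguments": {"targets": [{"rx": 0,"ry": 0,"rz": 0,"tx": 1,"ty": 1,"tz": 0,"hand": 0},{"rx": 0,"ry": 0,"rz": 0,"tx": -2,"ty": 0,"tz": 0,"hand": 0},{"rx": 0,"ry": 0,"rz": 0,"tx": 0,"ty": -2,"tz": 0,"hand": 0},{"rx": 0,"ry": 0,"rz": 0,"tx": 2,"ty": 0,"tz": 0,"hand": 0},{"rx": 0,"ry": 0,"rz": 0,"tx": 0,"ty": 2,"tz": 0,"hand": 0},{"rx": 0,"ry": 0,"rz": 0,"tx": -2,"ty": 0,"tz": 0,"hand": 0},{"rx": 0,"ry": 0,"rz": 0,"tx": 0,"ty": -2,"tz": 0,"hand": 0},{"rx": 0,"ry": 0,"rz": 0,"tx": 1,"ty": 1,"tz": 0,"hand": 0}], "squeeze": 120}}

```text
time_s: 5.05
position: [591.3, 273.1, 189.2]
eef_rot: [[0.189, 0.982, -0.004], [0.982, -0.189, -0.002], [-0.002, -0.004, -1.0]]
contact_force: [-1.3, -0.7, -4.5]
opening: 0.214
grasp_force: 118.7
```

Emit:
{"name": "apply_moves", "arguments": {"targets": [{"rx": 0,"ry": 0,"rz": 0,"tx": 1,"ty": 1,"tz": 0,"hand": 0},{"rx": 0,"ry": 0,"rz": 0,"tx": -2,"ty": 0,"tz": 0,"hand": 0},{"rx": 0,"ry": 0,"rz": 0,"tx": 0,"ty": -2,"tz": 0,"hand": 0},{"rx": 0,"ry": 0,"rz": 0,"tx": 2,"ty": 0,"tz": 0,"hand": 0},{"rx": 0,"ry": 0,"rz": 0,"tx": 0,"ty": 2,"tz": 0,"hand": 0},{"rx": 0,"ry": 0,"rz": 0,"tx": -2,"ty": 0,"tz": 0,"hand": 0},{"rx": 0,"ry": 0,"rz": 0,"tx": 0,"ty": -2,"tz": 0,"hand": 0},{"rx": 0,"ry": 0,"rz": 0,"tx": 1,"ty": 1,"tz": 0,"hand": 0}], "squeeze": 120}}

```text
time_s: 5.85
position: [591.2, 273.0, 189.2]
eef_rot: [[0.189, 0.982, -0.005], [0.982, -0.189, -0.002], [-0.003, -0.004, -1.0]]
contact_force: [-1.2, 0.4, -3.7]
opening: 0.215
grasp_force: 118.9
```

```bash
python3 - <<'E'
from h import *
s=wcam();a=cam("top");b=cam("scene");o=manip.get_obs();print(o["position"],o["time_s"],o["grasp_force"])
crop(b,220,140,130,100,4,"t1.png");crop(s,130,40,380,320,1,"t2.png")
p=cv2.imread("pics/t1.png");q=cv2.imread("pics/t2.png");z=np.zeros((400,800,3),np.uint8);z[:400,:420]=p[:,:420];z[:320,420:]=q;cv2.imwrite("pics/t12.png",z)
E
```

```text
[594.89892215 274.49157353 189.94468388] 6.0 118.98783087730408
```

View pics/t12.png

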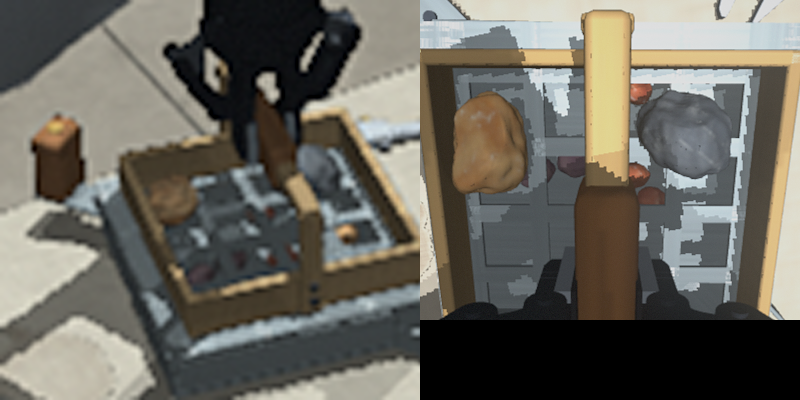

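The left half shows the orange pebble still on the plate. On the right, the reds appear in or below the holes. I'll shake more, adding a twist.

Emit:
{"name": "apply_moves", "arguments": {"targets": [{"rx": 0,"ry": 0,"rz": 0,"tx": 1.2,"ty": 1.2,"tz": 0,"hand": 0},{"rx": 0,"ry": 0,"rz": 0,"tx": -2.4,"ty": 0,"tz": 0,"hand": 0},{"rx": 0,"ry": 0,"rz": 0,"tx": 0,"ty": -2.4,"tz": 0,"hand": 0},{"rx": 0,"ry": 0,"rz": 0,"tx": 2.4,"ty": 0,"tz": 0,"hand": 0},{"rx": 0,"ry": 0,"rz": 0,"tx": -1.2,"ty": 2.4,"tz": 0,"hand": 0},{"rx": 0,"ry": 0,"rz": 0,"tx": 0,"ty": -2.4,"tz": 0,"hand": 0},{"rx": 0,"ry": 0,"rz": 0,"tx": 0,"ty": 2.4,"tz": 0,"hand": 0},{"rx": 0,"ry": 0,"rz": 0,"tx": 0,"ty": -1.2,"tz": 0,"hand": 0}], "squeeze": 120}}

```text
time_s: 6.8
position: [597.2, 273.8, 190.1]
eef_rot: [[0.19, 0.982, 0.003], [0.982, -0.19, 0.001], [0.001, 0.003, -1.0]]
contact_force: [2.4, 1.4, -3.7]
opening: 0.217
grasp_force: 120.7
```

Emit:
{"name": "apply_moves", "arguments": {"targets": [{"rx": 0,"ry": 0,"rz": 0.1,"tx": 0,"ty": 0,"tz": 0,"hand": 0},{"rx": 0,"ry": 0,"rz": -0.15,"tx": 0,"ty": 0,"tz": 0,"hand": 0},{"rx": 0,"ry": 0,"rz": 0.15,"tx": 0,"ty": 0,"tz": 0,"hand": 0},{"rx": 0,"ry": 0,"rz": -0.1,"tx": 0,"ty": 0,"tz": 0,"hand": 0},{"rx": 0,"ry": 0,"rz": 0,"tx": 1.2,"ty": 1.2,"tz": 0,"hand": 0},{"rx": 0,"ry": 0,"rz": 0,"tx": -2.4,"ty": -2.4,"tz": 0,"hand": 0},{"rx": 0,"ry": 0,"rz": 0,"tx": 2.4,"ty": 2.4,"tz": 0,"hand": 0},{"rx": 0,"ry": 0,"rz": 0,"tx": -1.2,"ty": -1.2,"tz": 0,"hand": 0}], "squeeze": 120}}

```text
time_s: 7.6
position: [596.7, 275.7, 189.6]
eef_rot: [[0.189, 0.982, 0.003], [0.982, -0.189, 0.001], [0.002, 0.002, -1.0]]
contact_force: [2.3, 0.8, -3.0]
opening: 0.215
grasp_force: 121.6
```

Emit:
{"name": "apply_moves", "arguments": {"targets": [{"rx": 0,"ry": 0,"rz": 0,"tx": 1.2,"ty": -1.2,"tz": 0,"hand": 0},{"rx": 0,"ry": 0,"rz": 0,"tx": -2.4,"ty": 2.4,"tz": 0,"hand": 0},{"rx": 0,"ry": 0,"rz": 0,"tx": 2.4,"ty": -2.4,"tz": 0,"hand": 0},{"rx": 0,"ry": 0,"rz": 0,"tx": -2.4,"ty": 2.4,"tz": 0,"hand": 0},{"rx": 0,"ry": 0,"rz": 0,"tx": 2.4,"ty": -2.4,"tz": 0,"hand": 0},{"rx": 0,"ry": 0,"rz": 0,"tx": -1.2,"ty": 1.2,"tz": 0,"hand": 0},{"rx": 0,"ry": 0,"rz": 0,"tx": 0,"ty": 0,"tz": 0,"hand": 0},{"rx": 0,"ry": 0,"rz": 0,"tx": 0,"ty": 0,"tz": 0,"hand": 0}], "squeeze": 120}}

```text
time_s: 8.4
position: [594.4, 274.5, 189.9]
eef_rot: [[0.189, 0.982, -0.0], [0.982, -0.189, 0.0], [-0.0, -0.0, -1.0]]
contact_force: [-0.3, 0.3, -4.8]
opening: 0.216
grasp_force: 121.5
```

```bash
python3 - <<'E'
from h import *
s=wcam();a=cam("top");b=cam("scene");o=manip.get_obs();print(o["position"],o["eef_rot"][2],o["time_s"],o["contact_force"])
crop(b,225,150,100,100,4,"t1.png");crop(s,130,40,380,320,1,"t2.png")
p=cv2.imread("pics/t1.png");q=cv2.imread("pics/t2.png");z=np.zeros((400,800,3),np.uint8);z[:400,:400]=p;z[:320,420:]=q;cv2.imwrite("pics/t12b.png",z)
E
```

```text
[594.34120604 274.71317259 189.854119  ] [-1.59077082e-05 -1.70052412e-04 -9.99999985e-01] 8.55 [ 0.397371    0.04263342 -3.37687937]
```

View pics/t12b.png

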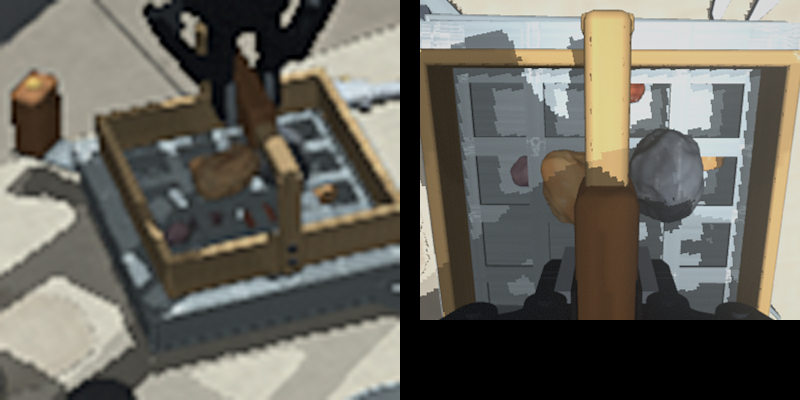

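```bash
python3 - <<'E'
from h import *
s=wcam();b=cam("scene")
S=lambda x,y:(225+x/4-.4,150+y/4-.4)
for n,w,q in(("orange",(418,205),S(325,192)),("purple",(233,210),S(180,230))):
    print(n,tri(s,w,b,q),on(s,w,22),on(b,q,22))
for w in((347,132),):
    for z in(22,59): print(z,px(b,on(s,w,z)))
for n,q in(("redA",S(245,213)),("redB",S(268,213)),("pur2",S(210,222))):
    for z in(22,59): print(n,z,px(s,on(b,q,z)))
crop(s,130,40,200,300,2,"x1.png");crop(b,250,185,65,40,8,"x2.png")
p=cv2.imread("pics/x1.png");q=cv2.imread("pics/x2.png")
r=s["color"][40:340,330:430,::-1]
z=np.zeros((600,800,3),np.uint8);z[:320,:520]=q;z[330:600,:200]=s["color"][60:330,170:370,::-1];z[330:600,210:430]=s["color"][60:330,300:520,::-1];cv2.imwrite("pics/x.png",z)
E
```

```text
orange [661.3350828  282.65408787  18.04099005] [660.35287311 283.69942476  22.        ] [658.9676443  278.45379392  22.        ]
purple [549.4590134  300.17987559  19.07621758] [547.34626113 302.33638531  22.        ] [550.46618802 294.8947097   22.        ]
22 [285.5968811  190.92271177]
59 [284.14694408 180.73086624]
redA 22 [318.5894311  217.49398714]
redA 59 [295.41622358 306.88767534]
redB 22 [342.83861606 226.21636822]
redB 59 [321.43985882 315.57335513]
pur2 22 [276.56834472 218.87999686]
pur2 59 [250.60391034 308.27774132]
```

View pics/x.png

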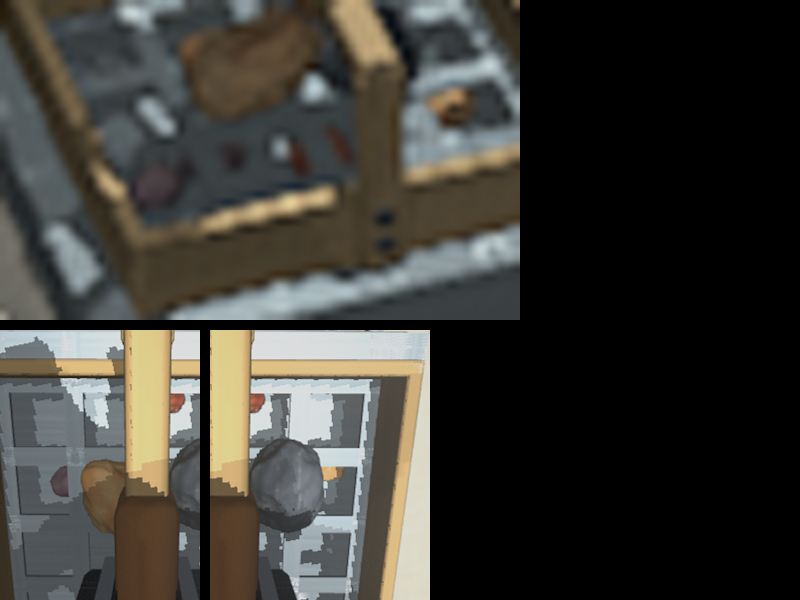

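The orange pebble triangulates to z≈18 and the purple to z≈19, so both are in the pan. The red ones show as slits through the holes. I'll do one more shake, then lift and count the pebbles in the pan.

Emit:
{"name": "apply_moves", "arguments": {"targets": [{"rx": 0,"ry": 0,"rz": 0,"tx": 1.2,"ty": 1.2,"tz": 0,"hand": 0},{"rx": 0,"ry": 0,"rz": 0,"tx": -2.4,"ty": 0,"tz": 0,"hand": 0},{"rx": 0,"ry": 0,"rz": 0,"tx": 0,"ty": -2.4,"tz": 0,"hand": 0},{"rx": 0,"ry": 0,"rz": 0,"tx": 2.4,"ty": 0,"tz": 0,"hand": 0},{"rx": 0,"ry": 0,"rz": 0,"tx": 0,"ty": 2.4,"tz": 0,"hand": 0},{"rx": 0,"ry": 0,"rz": 0,"tx": -2.4,"ty": 0,"tz": 0,"hand": 0},{"rx": 0,"ry": 0,"rz": 0,"tx": 0,"ty": -2.4,"tz": 0,"hand": 0},{"rx": 0,"ry": 0,"rz": 0,"tx": 1.2,"ty": 1.2,"tz": 0,"hand": 0}], "squeeze": 120}}

```text
time_s: 9.45
position: [590.5, 273.3, 189.2]
eef_rot: [[0.189, 0.982, -0.005], [0.982, -0.189, -0.002], [-0.003, -0.005, -1.0]]
contact_force: [-0.1, -0.2, -3.9]
opening: 0.217
grasp_force: 121.5
```

Emit:
{"name": "apply_moves", "arguments": {"targets": [{"rx": 0,"ry": 0,"rz": 0.1,"tx": 0,"ty": 0,"tz": 0,"hand": 0},{"rx": 0,"ry": 0,"rz": -0.15,"tx": 0,"ty": 0,"tz": 0,"hand": 0},{"rx": 0,"ry": 0,"rz": 0.05,"tx": 0,"ty": 0,"tz": 0,"hand": 0},{"rx": 0,"ry": 0,"rz": 0,"tx": 0,"ty": 0,"tz": 0,"hand": 0},{"rx": 0,"ry": 0,"rz": 0,"tx": 0,"ty": 0,"tz": -2,"hand": 0},{"rx": 0,"ry": 0,"rz": 0,"tx": 0,"ty": 0,"tz": -3,"hand": 0},{"rx": 0,"ry": 0,"rz": 0,"tx": 0,"ty": 0,"tz": -3,"hand": 0},{"rx": 0,"ry": 0,"rz": 0,"tx": 0,"ty": 0,"tz": -2,"hand": 0}], "squeeze": 120}}

```text
time_s: 10.25
position: [594.9, 274.8, 292.1]
eef_rot: [[0.189, 0.982, 0.002], [0.982, -0.189, 0.001], [0.001, 0.002, -1.0]]
contact_force: [0.6, -0.4, -4.5]
opening: 0.218
grasp_force: 121.5
```

Emit:
{"name": "apply_moves", "arguments": {"targets": [{"rx": 0,"ry": 0,"rz": 0,"tx": -1,"ty": 0,"tz": -1,"hand": 0},{"rx": 0,"ry": 0,"rz": 0,"tx": -2,"ty": 0.4,"tz": -0.5,"hand": 0},{"rx": 0,"ry": 0,"rz": 0,"tx": -3,"ty": 0.6,"tz": 0,"hand": 0},{"rx": 0,"ry": 0,"rz": 0,"tx": -3,"ty": 0.6,"tz": 0,"hand": 0},{"rx": 0,"ry": 0,"rz": 0,"tx": -3,"ty": 0.6,"tz": 0,"hand": 0},{"rx": 0,"ry": 0,"rz": 0,"tx": -3,"ty": 0.6,"tz": 0,"hand": 0},{"rx": 0,"ry": 0,"rz": 0,"tx": -3,"ty": 0.6,"tz": 0,"hand": 0},{"rx": 0,"ry": 0,"rz": 0,"tx": -2,"ty": 0.4,"tz": 0,"hand": 0}], "squeeze": 120}}

```text
time_s: 11.05
position: [593.0, 67.7, 303.8]
eef_rot: [[0.19, 0.982, -0.002], [0.982, -0.19, -0.001], [-0.001, -0.002, -1.0]]
contact_force: [0.0, 0.1, -4.2]
opening: 0.213
grasp_force: 121.5
```

```bash
python3 - <<'E'
from h import *
a=cam("top");b=cam("scene");o=manip.get_obs();print(o["position"],o["time_s"],o["contact_force"],o["joint_pos"])
crop(a,140,180,150,115,3,"t1.png");crop(b,220,150,130,100,3,"t2.png")
p=cv2.imread("pics/t1.png");q=cv2.imread("pics/t2.png");z=np.zeros((600,800,3),np.uint8);z[:345,:450]=p;z[300:600,410:800]=q;cv2.imwrite("pics/u1.png",z)
E
```

```text
[593.16539932  67.21851255 303.84960106] 11.15 [-0.61534739  0.00958135 -4.15366591] [ 3.58170203e+00  2.33214696e+01  9.85887669e+01 -6.05997506e-02
  5.82082772e+01  1.46518433e+01]
```

View pics/u1.png

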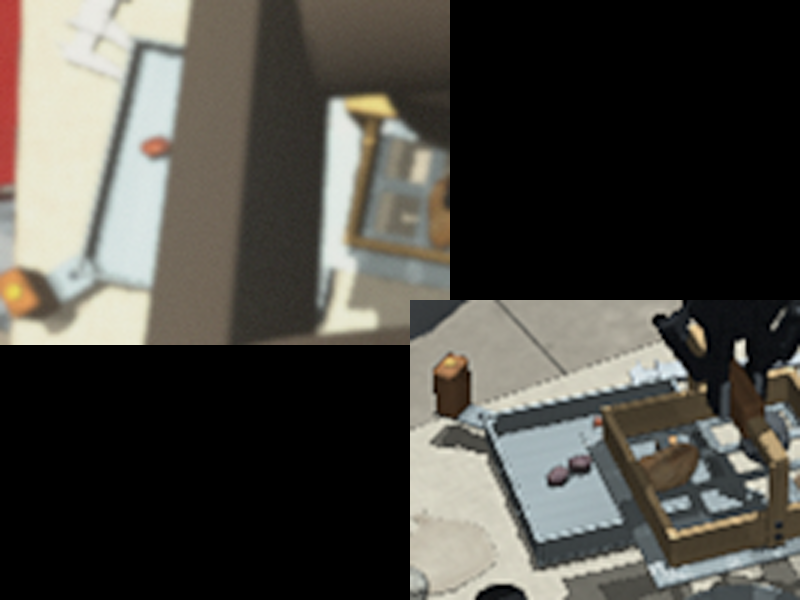

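Purple pebbles sit at u1 (557,475) and (578,463) and a red one at (155,147), but the view is partly blocked. I'll move the sieve farther away and count by colour.

Emit:
{"name": "apply_moves", "arguments": {"targets": [{"rx": 0,"ry": 0,"rz": 0,"tx": -1.5,"ty": 0.2,"tz": 0,"hand": 0},{"rx": 0,"ry": 0,"rz": 0,"tx": -2.5,"ty": 0.2,"tz": 0,"hand": 0},{"rx": 0,"ry": 0,"rz": 0,"tx": -3,"ty": 0.2,"tz": 0,"hand": 0},{"rx": 0,"ry": 0,"rz": 0,"tx": -3,"ty": 0.2,"tz": 0,"hand": 0},{"rx": 0,"ry": 0,"rz": 0,"tx": -3,"ty": 0,"tz": 0,"hand": 0},{"rx": 0,"ry": 0,"rz": 0,"tx": -3,"ty": 0,"tz": 0,"hand": 0},{"rx": 0,"ry": 0,"rz": 0,"tx": -3,"ty": 0,"tz": 0,"hand": 0},{"rx": 0,"ry": 0,"rz": 0,"tx": -2,"ty": 0,"tz": 0,"hand": 0}], "squeeze": 120}}

```text
time_s: 11.95
position: [561.1, -138.9, 304.3]
eef_rot: [[0.189, 0.982, -0.001], [0.982, -0.189, -0.0], [-0.0, -0.001, -1.0]]
contact_force: [0.7, 1.0, -4.2]
opening: 0.217
grasp_force: 121.5
```

```bash
cat >> h.py <<'E'
def pebbles(s,box,z=17,lo=(0,70,50),hi=(180,255,255),amin=8):
    h=cv2.cvtColor(s["color"],cv2.COLOR_RGB2HSV);m=(((h[...,0]<20)|(h[...,0]>140))&(h[...,1]>60)&(h[...,2]>40)).astype(np.uint8)*255
    k=np.zeros_like(m);k[box[1]:box[3],box[0]:box[2]]=1;m*=k
    n,l,st,c=cv2.connectedComponentsWithStats(m)
    return [(c[i].round(1),st[i,4],on(s,c[i],z).round(0)[:2],h[int(c[i][1]),int(c[i][0])]) for i in range(1,n) if st[i,4]>=amin]
E
python3 - <<'E'
from h import *
a=cam("top");b=cam("scene");o=manip.get_obs();print(o["position"])
for r in pebbles(b,(235,175,340,240),amin=4):print(*r)
print()
for r in pebbles(a,(160,185,275,290),amin=4):print(*r)
E
```

```text
[ 561.17733917 -139.32724345  304.33518357]
[236.8 180.7] 59 [528. 458.] [ 15 127  62]
[284. 192.] 24 [621. 339.] [  7 116 192]
[305.  197.1] 38 [661. 287.] [ 17 104 214]
[292.3 205.2] 67 [612. 274.] [  7 143 118]
[332.2 237.8] 48 [635. 102.] [ 19 102 100]

[213.4 211.5] 50 [662. 290.] [ 18 119 219]
[191.1 228.6] 38 [622. 342.] [  8 129 184]
[222.9 229.5] 45 [618. 267.] [  8 119 186]
[214.2 233.6] 43 [609. 288.] [  9 123 168]
```

All six are in the pan: 3 red, 1 orange and 2 purple. Next stop is the board.

Emit:
{"name": "apply_moves", "arguments": {"targets": [{"rx": 0,"ry": 0,"rz": 0,"tx": -2.5,"ty": -0.5,"tz": 0,"hand": 0},{"rx": 0,"ry": 0,"rz": 0,"tx": -3.2,"ty": -0.7,"tz": 0,"hand": 0},{"rx": 0,"ry": 0,"rz": 0,"tx": -3.5,"ty": -0.8,"tz": 0,"hand": 0},{"rx": 0,"ry": 0,"rz": 0,"tx": -3.5,"ty": -0.8,"tz": 0,"hand": 0},{"rx": 0,"ry": 0,"rz": 0,"tx": -3.5,"ty": -0.8,"tz": 0,"hand": 0},{"rx": 0,"ry": 0,"rz": 0,"tx": -3.2,"ty": -0.7,"tz": 0,"hand": 0},{"rx": 0,"ry": 0,"rz": 0,"tx": -2.8,"ty": -0.5,"tz": 0,"hand": 0},{"rx": 0,"ry": 0,"rz": 0,"tx": -1.5,"ty": -0.3,"tz": 0,"hand": 0}], "squeeze": 120}}

```text
time_s: 12.85
position: [466.4, -361.3, 304.5]
eef_rot: [[0.19, 0.982, -0.001], [0.982, -0.19, 0.0], [-0.0, -0.0, -1.0]]
contact_force: [0.2, 0.8, -4.4]
opening: 0.213
grasp_force: 121.5
```

Emit:
{"name": "apply_moves", "arguments": {"targets": [{"rx": 0,"ry": 0,"rz": 0,"tx": 0,"ty": 0,"tz": 2,"hand": 0},{"rx": 0,"ry": 0,"rz": 0,"tx": 0,"ty": 0,"tz": 3.5,"hand": 0},{"rx": 0,"ry": 0,"rz": 0,"tx": 0,"ty": 0,"tz": 3.5,"hand": 0},{"rx": 0,"ry": 0,"rz": 0,"tx": 0,"ty": 0,"tz": 2.5,"hand": 0},{"rx": 0,"ry": 0,"rz": 0,"tx": 0,"ty": 0,"tz": 1.3,"hand": 0},{"rx": 0,"ry": 0,"rz": 0,"tx": 0,"ty": 0,"tz": 0.7,"hand": 0},{"rx": 0,"ry": 0,"rz": 0,"tx": 0,"ty": 0,"tz": 0.4,"hand": 0},{"rx": 0,"ry": 0,"rz": 0,"tx": 0,"ty": 0,"tz": 0.2,"hand": 0}], "squeeze": 120}}

```text
time_s: 13.65
position: [467.9, -360.0, 164.5]
eef_rot: [[0.189, 0.982, 0.001], [0.982, -0.189, -0.001], [-0.001, 0.001, -1.0]]
contact_force: [-0.4, 0.2, -3.8]
opening: 0.215
grasp_force: 121.5
```

Emit:
{"name": "apply_moves", "arguments": {"targets": [{"rx": 0,"ry": 0,"rz": 0,"tx": 0,"ty": 0,"tz": 0.1,"hand": 0},{"rx": 0,"ry": 0,"rz": 0,"tx": 0,"ty": 0,"tz": 0.1,"hand": 0},{"rx": 0,"ry": 0,"rz": 0,"tx": 0,"ty": 0,"tz": 0.1,"hand": 0},{"rx": 0,"ry": 0,"rz": 0,"tx": 0,"ty": 0,"tz": 0,"hand": 0}], "squeeze": 120}}

```text
time_s: 14.05
position: [467.7, -360.1, 161.3]
eef_rot: [[0.189, 0.982, 0.001], [0.982, -0.189, -0.001], [-0.0, 0.001, -1.0]]
contact_force: [-0.3, -0.6, 0.2]
opening: 0.216
grasp_force: 122.0
```

Emit:
{"name": "apply_moves", "arguments": {"targets": [{"rx": 0,"ry": 0,"rz": 0,"tx": 0,"ty": 0,"tz": 0.1,"hand": 2.5},{"rx": 0,"ry": 0,"rz": 0,"tx": 0,"ty": 0,"tz": 0,"hand": 4},{"rx": 0,"ry": 0,"rz": 0,"tx": 0,"ty": 0,"tz": 0,"hand": 6},{"rx": 0,"ry": 0,"rz": 0,"tx": 0,"ty": 0,"tz": 0,"hand": 8.5},{"rx": 0,"ry": 0,"rz": 0,"tx": 0,"ty": 0,"tz": 0,"hand": 8.5},{"rx": 0,"ry": 0,"rz": 0,"tx": 0,"ty": 0,"tz": -3,"hand": 8.5},{"rx": 0,"ry": 0,"rz": 0,"tx": 0,"ty": 0,"tz": -4,"hand": 8.5},{"rx": 0,"ry": 0,"rz": 0,"tx": 0,"ty": 0,"tz": -4,"hand": 8.5}]}}

```text
time_s: 14.85
position: [467.2, -359.5, 270.8]
eef_rot: [[0.189, 0.982, -0.001], [0.982, -0.189, 0.001], [0.001, -0.001, -1.0]]
contact_force: [0.4, -0.2, 0.3]
opening: 0.995
grasp_force: 0.0
```

```bash
python3 - <<'E'
from h import *
a=cam("top");b=cam("scene");w=wcam();o=manip.get_obs();print(o["position"],o["joint_pos"],o["opening"],o["time_s"])
np.savez("top1.npz",**a);np.savez("scene1.npz",**b)
crop(a,130,180,160,120,3,"t1.png");crop(b,220,150,130,100,3,"t2.png")
p=cv2.imread("pics/t1.png");q=cv2.imread("pics/t2.png");z=np.zeros((600,800,3),np.uint8);z[:360,:480]=p;z[300:600,410:800]=q
z[360:600,0:320]=cv2.resize(w["color"][:,:,::-1],(320,240));z[0:230,500:800]=cv2.resize(a["color"][210:350,310:500,::-1],(300,230));cv2.imwrite("pics/v1.png",z)
E
```

```text
[ 468.43711744 -360.66634554  272.65337103] [-4.05319830e+01  2.46187969e+01  1.01494720e+02  5.50599449e-04
  5.36002653e+01 -2.96450381e+01] 0.9945795066539463 15.0
```

View pics/v1.png

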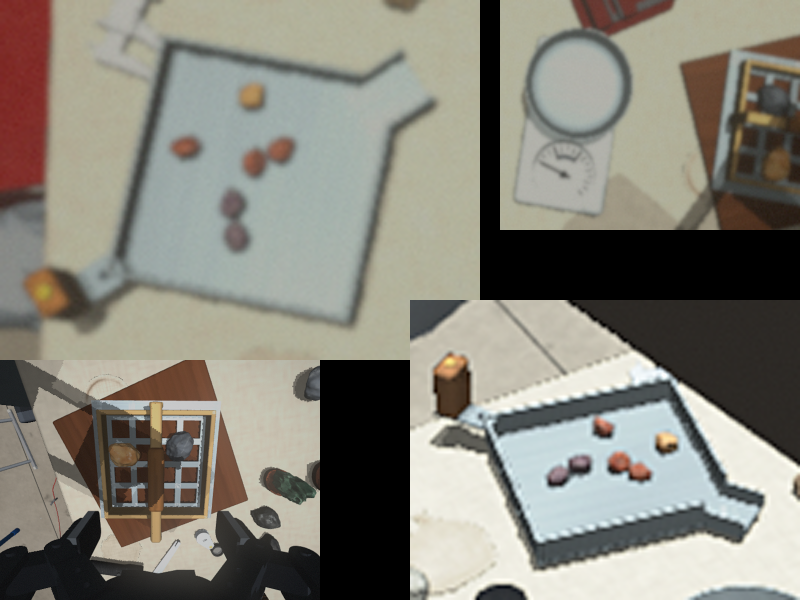

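The pan holds 6 pebbles, with its grip screw at about (144,277) in the top view. The sieve with both stones stands on the board, and the pointer is at zero. I'll measure the pan grip precisely.

```bash
cat >> h.py <<'E'
def yellow(s,box):
    h=cv2.cvtColor(s["color"],cv2.COLOR_RGB2HSV);m=cv2.inRange(h,(22,150,150),(35,255,255))
    k=np.zeros_like(m);k[box[1]:box[3],box[0]:box[2]]=1;m*=k;ys,xs=np.nonzero(m);return (xs.mean(),ys.mean()),len(xs)
E
python3 - <<'E'
from h import *
for i in(0,1):
    a=cam(0,f"top{i}.npz");b=cam(0,f"scene{i}.npz")
    ya,n=yellow(a,(130,260,170,300));yb,m=yellow(b,(222,160,250,200));print(ya,n,yb,m,tri(a,ya,b,yb),on(a,ya,87))
A=lambda x,y:(130+x/3-.4,180+y/3-.4)
TL,BR,BL=[on(a,A(*p),36) for p in((163,42),(352,325),(118,270))]
C=(TL+BR)/2;d=C-BL;print("ctr",C,"yaw",np.degrees(np.arctan2(d[1],d[0])),np.linalg.norm(TL-BR),np.linalg.norm(d),
 np.degrees(np.arctan2(*(BR-BL)[[1,0]])),np.degrees(np.arctan2(*(TL-BL)[[1,0]])))
S=[on(a,A(*p),30) for p in((405,55),(433,102))];print("spout end",np.mean(S,0))
# dish ellipse
g=cv2.medianBlur(cv2.cvtColor(a["color"],cv2.COLOR_RGB2GRAY),3)
c=cv2.HoughCircles(g[210:310,310:410],cv2.HOUGH_GRADIENT,1,50,param1=80,param2=20,minRadius=25,maxRadius=40);print(c)
for q in c[0]: print(on(a,(q[0]+310,q[1]+210),96))
E
```

```text
** On entry to DLASCL parameter number  4 had an illegal value
 ** On entry to DLASCL parameter number  4 had an illegal valueh.py:34: RuntimeWarning: Mean of empty slice.
  k=np.zeros_like(m);k[box[1]:box[3],box[0]:box[2]]=1;m*=k;ys,xs=np.nonzero(m);return (xs.mean(),ys.mean()),len(xs)
  ret = ret.dtype.type(ret / rcount)
Traceback (most recent call last):
  File "h.py", line 22, in tri
    return np.linalg.lstsq(np.vstack(A),np.hstack(b),rcond=None)[0]
           ~~~~~~~~~~~~~~~^^^^^^^^^^^^^^^^^^^^^^^^^^^^^^^^^^^^^^
numpy.linalg.LinAlgError: SVD did not converge in Linear Least Squares
```

```bash
sed -i 's/(22,150,150),(35/(19,130,120),(36/' h.py; python3 - <<'E'
from h import *
for i in(0,1):
    a=cam(0,f"top{i}.npz");b=cam(0,f"scene{i}.npz")
    try:
        ya,n=yellow(a,(130,265,170,300));yb,m=yellow(b,(225,162,248,185));print(ya,n,yb,m,tri(a,ya,b,yb),on(a,ya,87))
    except Exception as e: print("no",n)
A=lambda x,y:(130+x/3-.4,180+y/3-.4)
TL,BR,BL=[on(a,A(*p),36) for p in((163,42),(352,325),(118,270))]
C=(TL+BR)/2;d=C-BL;print("ctr",C,"yaw",np.degrees(np.arctan2(d[1],d[0])),np.linalg.norm(TL-BR),np.linalg.norm(d),
 np.degrees(np.arctan2(*(BR-BL)[[1,0]])),np.degrees(np.arctan2(*(TL-BL)[[1,0]])))
S=[on(a,A(*p),30) for p in((405,55),(433,102))];print("spout end",np.mean(S,0))
g=cv2.medianBlur(cv2.cvtColor(a["color"],cv2.COLOR_RGB2GRAY),3)
c=cv2.HoughCircles(g[210:310,310:410],cv2.HOUGH_GRADIENT,1,50,param1=80,param2=20,minRadius=25,maxRadius=40);print(c)
for q in c[0]: print(on(a,(q[0]+310,q[1]+210),96))
E
```

```text
(np.float64(148.11111111111111), np.float64(277.48148148148147)) 27 (np.float64(233.4), np.float64(171.8)) 5 [503.24461766 413.84894256  86.71338605] [503.49728144 413.58343302  87.        ]
no 26
ctr [590.625006   280.87413669  36.        ] yaw -57.55471463504991 268.19321277239925 124.47745022908582 -103.95384754482915 -9.691716404404223
spout end [671.13252837 155.74964792  30.        ]
[[[49.5 49.5 33.6]]]
[535.05616734 -47.31277172  96.        ]
 ** On entry to DLASCL parameter number  4 had an illegal value
 ** On entry to DLASCL parameter number  4 had an illegal valueh.py:34: RuntimeWarning: Mean of empty slice.
  k=np.zeros_like(m);k[box[1]:box[3],box[0]:box[2]]=1;m*=k;ys,xs=np.nonzero(m);return (xs.mean(),ys.mean()),len(xs)
  ret = ret.dtype.type(ret / rcount)
```

Emit:
{"name": "apply_moves", "arguments": {"targets": [{"rx": 0,"ry": 0,"rz": 0.137,"tx": 0,"ty": 0,"tz": 0,"hand": 8.5},{"rx": 0,"ry": 0,"rz": 0.137,"tx": 0,"ty": 0,"tz": 0,"hand": 8.5},{"rx": 0,"ry": 0,"rz": 0.137,"tx": 0,"ty": 0,"tz": 0,"hand": 8.5},{"rx": 0,"ry": 0,"rz": 0.137,"tx": 0,"ty": 0,"tz": 0,"hand": 8.5},{"rx": 0,"ry": 0,"rz": 0.137,"tx": 0,"ty": 0,"tz": 0,"hand": 8.5},{"rx": 0,"ry": 0,"rz": 0.137,"tx": 0,"ty": 0,"tz": 0,"hand": 8.5},{"rx": 0,"ry": 0,"rz": 0,"tx": 1.2,"ty": -1.8,"tz": 0,"hand": 8.5},{"rx": 0,"ry": 0,"rz": 0,"tx": 2.4,"ty": -3.5,"tz": 0,"hand": 8.5}]}}

```text
time_s: 15.8
position: [469.5, -296.2, 268.8]
eef_rot: [[0.848, 0.53, -0.001], [0.53, -0.848, 0.0], [-0.0, -0.001, -1.0]]
contact_force: [0.7, 0.7, 0.3]
opening: 0.995
grasp_force: 0.0
```

Emit:
{"name": "apply_moves", "arguments": {"targets": [{"rx": 0,"ry": 0,"rz": 0,"tx": 2.4,"ty": -3.5,"tz": 0,"hand": 8.5},{"rx": 0,"ry": 0,"rz": 0,"tx": 2.4,"ty": -3.5,"tz": 0,"hand": 8.5},{"rx": 0,"ry": 0,"rz": 0,"tx": 2.4,"ty": -3.5,"tz": 0,"hand": 8.5},{"rx": 0,"ry": 0,"rz": 0,"tx": 2.4,"ty": -3.5,"tz": 0,"hand": 8.5},{"rx": 0,"ry": 0,"rz": 0,"tx": 2.4,"ty": -3.5,"tz": 0,"hand": 8.5},{"rx": 0,"ry": 0,"rz": 0,"tx": 2.4,"ty": -3.5,"tz": 0,"hand": 8.5},{"rx": 0,"ry": 0,"rz": 0,"tx": 2.4,"ty": -3.5,"tz": 0,"hand": 8.5},{"rx": 0,"ry": 0,"rz": 0,"tx": 2.4,"ty": -3.5,"tz": 0,"hand": 8.5}]}}

```text
time_s: 16.6
position: [483.0, 45.6, 269.2]
eef_rot: [[0.847, 0.532, -0.001], [0.532, -0.847, 0.0], [-0.001, -0.001, -1.0]]
contact_force: [1.2, -0.6, -1.0]
opening: 0.997
grasp_force: 0.0
```

Emit:
{"name": "apply_moves", "arguments": {"targets": [{"rx": 0,"ry": 0,"rz": 0,"tx": 2.4,"ty": -3.5,"tz": 0,"hand": 8.5},{"rx": 0,"ry": 0,"rz": 0,"tx": 2.4,"ty": -3.5,"tz": 0,"hand": 8.5},{"rx": 0,"ry": 0,"rz": 0,"tx": 2.4,"ty": -3.5,"tz": 0,"hand": 8.5},{"rx": 0,"ry": 0,"rz": 0,"tx": 2.4,"ty": -3.5,"tz": 0,"hand": 8.5},{"rx": 0,"ry": 0,"rz": 0,"tx": 2.4,"ty": -3.5,"tz": 0,"hand": 8.5},{"rx": 0,"ry": 0,"rz": 0,"tx": 2.4,"ty": -3.5,"tz": 0,"hand": 8.5},{"rx": 0,"ry": 0,"rz": 0,"tx": 0,"ty": 0,"tz": 0,"hand": 8.5},{"rx": 0,"ry": 0,"rz": 0,"tx": 0,"ty": 0,"tz": 0,"hand": 8.5}]}}

```text
time_s: 17.4
position: [493.7, 298.7, 268.9]
eef_rot: [[0.846, 0.533, -0.002], [0.533, -0.846, -0.001], [-0.002, -0.0, -1.0]]
contact_force: [-0.2, -0.3, -0.8]
opening: 0.998
grasp_force: 0.0
```

```bash
python3 - <<'E'
from h import *
w=wcam();a=cam("top");o=manip.get_obs();print(o["position"],o["eef_rot"],o["joint_pos"],o["time_s"])
np.savez("w3.npz",**w);crop(w,0,0,640,480,1.25,"w3.png",[px(w,[505,422,86]),px(w,[671,156,9])])
E
```

```text
[494.17386042 297.17202043 269.26839137] [[ 8.47324791e-01  5.31073305e-01 -1.35784570e-03]
 [ 5.31072580e-01 -8.47325878e-01 -8.77469093e-04]
 [-1.61653821e-03  2.23866938e-05 -9.99998693e-01]] [ 2.80127061e+01  2.38873605e+01  1.03332648e+02 -9.84034391e-03
  5.28722888e+01  8.59406506e+01] 17.5
```

View pics/w3.png

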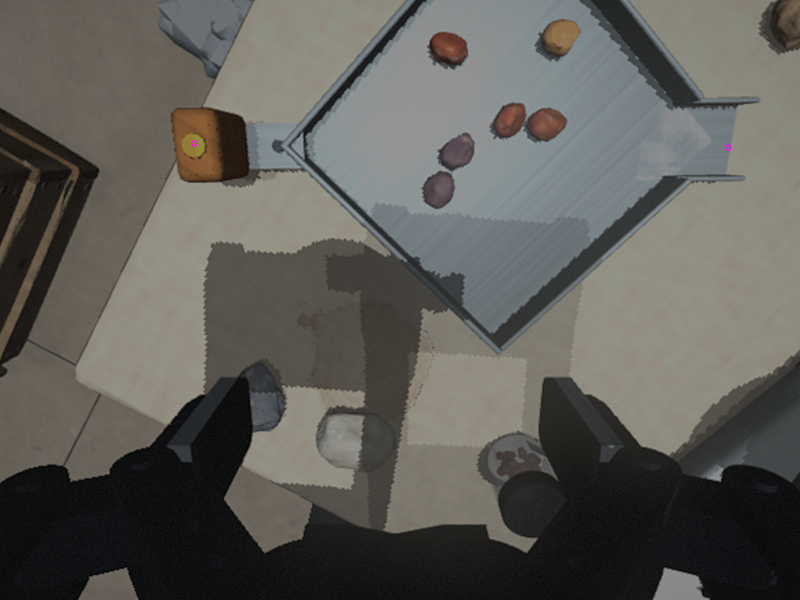

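The grip screw (194,144) matches the mark and the spout end is at (736,140), so I approach and pinch the pan grip.

Emit:
{"name": "apply_moves", "arguments": {"targets": [{"rx": 0,"ry": 0,"rz": 0,"tx": 1.9,"ty": -2.5,"tz": 0,"hand": 8.5},{"rx": 0,"ry": 0,"rz": 0,"tx": 1.9,"ty": -2.5,"tz": 0,"hand": 8.5},{"rx": 0,"ry": 0,"rz": 0,"tx": 1.9,"ty": -2.5,"tz": 0,"hand": 8.5},{"rx": 0,"ry": 0,"rz": 0,"tx": 1.85,"ty": -2.5,"tz": 0,"hand": 8.5},{"rx": 0,"ry": 0,"rz": 0,"tx": 0,"ty": 0,"tz": 3,"hand": 8.5},{"rx": 0,"ry": 0,"rz": 0,"tx": 0,"ty": 0,"tz": 3,"hand": 8.5},{"rx": 0,"ry": 0,"rz": 0,"tx": 0,"ty": 0,"tz": 0,"hand": 8.5},{"rx": 0,"ry": 0,"rz": 0,"tx": 0,"ty": 0,"tz": 0,"hand": 8.5}]}}

```text
time_s: 18.3
position: [506.2, 421.6, 210.1]
eef_rot: [[0.848, 0.529, -0.001], [0.529, -0.848, -0.001], [-0.001, 0.0, -1.0]]
contact_force: [0.0, -0.6, 1.2]
opening: 0.995
grasp_force: 0.0
```

```bash
python3 - <<'E'
from h import *
a=cam("top");w=wcam();o=manip.get_obs();print(o["position"],o["eef_rot"][:,1],o["time_s"])
np.savez("top2.npz",**a)
print(yellow(w,(0,0,640,480)))
try:
    y,n=yellow(w,(0,0,640,480));print(on(w,y,87))
except Exception as e: print(e)
E
```

```text
[506.82753723 422.38599674 211.5588294 ] [ 5.29529801e-01 -8.48291322e-01 -1.51481974e-04] 18.4
((np.float64(nan), np.float64(nan)), 0)
[nan nan nan]h.py:34: RuntimeWarning: Mean of empty slice.
  k=np.zeros_like(m);k[box[1]:box[3],box[0]:box[2]]=1;m*=k;ys,xs=np.nonzero(m);return (xs.mean(),ys.mean()),len(xs)
  ret = ret.dtype.type(ret / rcount)
```

Emit:
{"name": "apply_moves", "arguments": {"targets": [{"rx": 0,"ry": 0,"rz": 0,"tx": -0.15,"ty": 0,"tz": 3,"hand": 8.5},{"rx": 0,"ry": 0,"rz": 0,"tx": 0,"ty": 0,"tz": 3,"hand": 8.5},{"rx": 0,"ry": 0,"rz": 0,"tx": 0,"ty": 0,"tz": 2.2,"hand": 8.5},{"rx": 0,"ry": 0,"rz": 0,"tx": 0,"ty": 0,"tz": 1.2,"hand": 8.5},{"rx": 0,"ry": 0,"rz": 0,"tx": 0,"ty": 0,"tz": 0,"hand": 6},{"rx": 0,"ry": 0,"rz": 0,"tx": 0,"ty": 0,"tz": 0,"hand": 4},{"rx": 0,"ry": 0,"rz": 0,"tx": 0,"ty": 0,"tz": 0,"hand": 3},{"rx": 0,"ry": 0,"rz": 0,"tx": 0,"ty": 0,"tz": 0,"hand": 2.5}], "squeeze": 110}}

```text
time_s: 19.2
position: [505.3, 422.2, 117.2]
eef_rot: [[0.848, 0.53, 0.001], [0.53, -0.848, 0.001], [0.002, -0.0, -1.0]]
contact_force: [-0.0, 0.6, -1.1]
opening: 0.327
grasp_force: 0.0
```

Emit:
{"name": "apply_moves", "arguments": {"targets": [{"rx": 0,"ry": 0,"rz": 0,"tx": 0,"ty": 0,"tz": 0,"hand": 1.5},{"rx": 0,"ry": 0,"rz": 0,"tx": 0,"ty": 0,"tz": 0,"hand": 0},{"rx": 0,"ry": 0,"rz": 0,"tx": 0,"ty": 0,"tz": 0,"hand": 0},{"rx": 0,"ry": 0,"rz": 0,"tx": 0,"ty": 0,"tz": 0,"hand": 0},{"rx": 0,"ry": 0,"rz": 0,"tx": 0,"ty": 0,"tz": -0.5,"hand": 0},{"rx": 0,"ry": 0,"rz": 0,"tx": 0,"ty": 0,"tz": -1,"hand": 0},{"rx": 0,"ry": 0,"rz": 0,"tx": 0,"ty": 0,"tz": 0,"hand": 0},{"rx": 0,"ry": 0,"rz": 0,"tx": 0,"ty": 0,"tz": 0,"hand": 0}], "squeeze": 110}}

```text
time_s: 20.0
position: [504.9, 422.0, 131.4]
eef_rot: [[0.848, 0.53, 0.001], [0.53, -0.848, 0.001], [0.001, -0.0, -1.0]]
contact_force: [-0.4, -0.1, -2.8]
opening: 0.266
grasp_force: 108.0
```

```bash
python3 - <<'E'
from h import *
w=wcam();a=cam("top");b=cam("scene");o=manip.get_obs();print(o["position"],o["eef_rot"],o["contact_force"],o["torque"],o["time_s"],o["opening"])
for r in pebbles(b,(235,175,340,240),amin=4):print(*r)
E
```

```text
[504.59212052 421.68905729 130.6438308 ] [[ 8.47908044e-01  5.30143197e-01 -3.74511311e-04]
 [ 5.30143132e-01 -8.47908126e-01 -2.63372220e-04]
 [-4.57176174e-04  2.47708240e-05 -9.99999895e-01]] [-0.28161971 -0.59581672 -2.23671626] [0.26310633 0.22055134 0.02064089] 20.15 0.2668787744452844
[235.4 181.8] 9 [522. 455.] [ 14 109  49]
[283.4 188.8] 25 [627. 353.] [  8 111 152]
[304.9 194. ] 37 [668. 299.] [ 17 104 181]
[292.3 202.1] 70 [619. 286.] [  7 141  96]
```

Held firmly at 2.8 N. Now I raise the pan, yaw it, and carry it so that the spout comes over the dish.

Emit:
{"name": "apply_moves", "arguments": {"targets": [{"rx": 0,"ry": 0,"rz": 0,"tx": 0,"ty": 0,"tz": -1,"hand": 0},{"rx": 0,"ry": 0,"rz": 0,"tx": 0,"ty": 0,"tz": -2,"hand": 0},{"rx": 0,"ry": 0,"rz": 0,"tx": 0,"ty": 0,"tz": -2.5,"hand": 0},{"rx": 0,"ry": 0,"rz": 0,"tx": 0,"ty": 0,"tz": -2,"hand": 0},{"rx": 0,"ry": 0,"rz": 0,"tx": 0,"ty": 0,"tz": -1.5,"hand": 0},{"rx": 0,"ry": 0,"rz": 0,"tx": 0,"ty": 0,"tz": -0.5,"hand": 0},{"rx": 0,"ry": 0,"rz": 0.02,"tx": 0,"ty": 0,"tz": 0,"hand": 0},{"rx": 0,"ry": 0,"rz": 0.03,"tx": 0,"ty": 0,"tz": 0,"hand": 0}], "squeeze": 110}}

```text
time_s: 20.95
position: [504.4, 421.5, 225.1]
eef_rot: [[0.874, 0.486, -0.001], [0.486, -0.874, -0.001], [-0.001, 0.0, -1.0]]
contact_force: [0.6, 0.3, -3.2]
opening: 0.268
grasp_force: 107.9
```

Emit:
{"name": "apply_moves", "arguments": {"targets": [{"rx": 0,"ry": 0,"rz": 0.05,"tx": 0,"ty": 0,"tz": 0,"hand": 0},{"rx": 0,"ry": 0,"rz": 0.06,"tx": 0,"ty": 0,"tz": 0,"hand": 0},{"rx": 0,"ry": 0,"rz": 0.07,"tx": 0,"ty": 0,"tz": 0,"hand": 0},{"rx": 0,"ry": 0,"rz": 0.07,"tx": 0,"ty": 0,"tz": 0,"hand": 0},{"rx": 0,"ry": 0,"rz": 0.07,"tx": 0,"ty": 0,"tz": 0,"hand": 0},{"rx": 0,"ry": 0,"rz": 0.07,"tx": 0,"ty": 0,"tz": 0,"hand": 0},{"rx": 0,"ry": 0,"rz": 0.06,"tx": 0,"ty": 0,"tz": 0,"hand": 0},{"rx": 0,"ry": 0,"rz": 0.04,"tx": 0,"ty": 0,"tz": 0,"hand": 0}], "squeeze": 110}}

```text
time_s: 21.75
position: [504.3, 421.4, 224.5]
eef_rot: [[1.0, 0.015, -0.002], [0.015, -1.0, -0.001], [-0.002, 0.001, -1.0]]
contact_force: [-0.1, 0.2, -3.6]
opening: 0.271
grasp_force: 108.0
```

Emit:
{"name": "apply_moves", "arguments": {"targets": [{"rx": 0,"ry": 0,"rz": 0.02,"tx": 0,"ty": 0,"tz": 0,"hand": 0},{"rx": 0,"ry": 0,"rz": 0,"tx": 0.2,"ty": 0.8,"tz": 0,"hand": 0},{"rx": 0,"ry": 0,"rz": 0,"tx": 0.4,"ty": 1.5,"tz": 0,"hand": 0},{"rx": 0,"ry": 0,"rz": 0,"tx": 0.5,"ty": 1.8,"tz": 0,"hand": 0},{"rx": 0,"ry": 0,"rz": 0,"tx": 0.5,"ty": 1.8,"tz": 0,"hand": 0},{"rx": 0,"ry": 0,"rz": 0,"tx": 0.5,"ty": 1.8,"tz": 0,"hand": 0},{"rx": 0,"ry": 0,"rz": 0,"tx": 0.4,"ty": 1.4,"tz": 0,"hand": 0},{"rx": 0,"ry": 0,"rz": 0,"tx": 0.2,"ty": 0.8,"tz": 0,"hand": 0}], "squeeze": 110}}

```text
time_s: 22.55
position: [532.2, 320.9, 226.0]
eef_rot: [[1.0, -0.003, 0.0], [-0.003, -1.0, -0.0], [0.0, 0.0, -1.0]]
contact_force: [-0.5, 0.8, -2.6]
opening: 0.268
grasp_force: 107.9
```

```bash
python3 - <<'E'
from h import *
w=wcam();a=cam("top");b=cam("scene");o=manip.get_obs();print(o["position"],o["eef_rot"],o["torque"],o["time_s"],o["joint_pos"])
p=o["position"]+o["eef_rot"]@np.array([0,314,107.]);print("spout",p,px(a,p),px(b,p),px(w,p))
for n,s in(("top",a),("scene",b),("wr",w)):
    print(n)
    for r in pebbles(s,(0,0,640,480) if n=="wr" else (180,150,400,330),z=130,amin=15):print(*r)
z=np.zeros((600,800,3),np.uint8);z[:300,:400]=cv2.resize(a["color"][170:350,180:420,::-1],(400,300));z[:300,400:]=cv2.resize(b["color"][140:350,200:480,::-1],(400,300));z[300:,:400]=cv2.resize(w["color"][...,::-1],(400,300));cv2.imwrite("pics/y1.png",z)
E
```

```text
[531.88099537 322.36972005 226.01893751] [[ 9.99997474e-01 -2.24455854e-03  1.16131282e-04]
 [-2.24458663e-03 -9.99997452e-01  2.42271106e-04]
 [ 1.15587194e-04 -2.42531160e-04 -9.99999964e-01]] [ 0.46916993  0.02155945 -0.02494711] 22.7 [2.84230023e+01 3.00933208e+01 9.95542874e+01 1.17436374e-02
 5.03399335e+01 1.18544113e+02]
spout [531.18863004   8.39644327 118.94278658] [334.12562866 260.71892902] [317.91259851 244.80027479] [957.54528989 274.70847641]
top
[317.8 151.8] 87 [766.  39.] [ 20  73 112]
[308.8 161.3] 17 [745.  59.] [18 68 82]
[263.9 175.3] 134 [716. 156.] [ 18  81 192]
[378.8 209.8] 1155 [637. -88.] [  3 100 110]
[379.4 210.9] 50 [635. -89.] [  5 109 108]
[279.2 231.8] 63 [593. 123.] [ 18 121 203]
[248.3 235.1] 53 [587. 188.] [  9 130 171]
[266.  254.2] 58 [546. 151.] [  8 127 156]
[277.  255.2] 57 [544. 128.] [  9 126 168]
[183.4 267.7] 19 [520. 324.] [19 71 50]
scene
[389.8 154.1] 183 [893. 208.] [ 17  73 129]
[253.  163.2] 97 [544. 367.] [ 14 138  63]
[299.4 194.6] 32 [583. 183.] [  7 107 167]
[295.  210.7] 85 [541. 133.] [  7 129 136]
[314.5 207.7] 48 [589. 118.] [ 18  98 221]
[353.5 212.2] 84 [663.  52.] [ 18  69 141]
[395.1 219.2] 140 [736. -23.] [16 57 58]
[378.2 284.9] 542 [ 571. -179.] [  1 106  94]
[390.9 281.4] 332 [ 601. -185.] [  1 160 115]
wr
[82.  46.9] 7100 [632. 411.] [  0 186 122]
[619.9 161.4] 1473 [587. 193.] [  8 143 157]
[316.  338.1] 9665 [504. 320.] [ 13 131  72]
[ 54.3 326. ] 7476 [511. 444.] [ 15  90 111]
[137.3 427. ] 80 [453. 412.] [ 17  74 121]
[  5.4 439.1] 17 [446. 482.] [19 72 60]
```

View pics/y1.png

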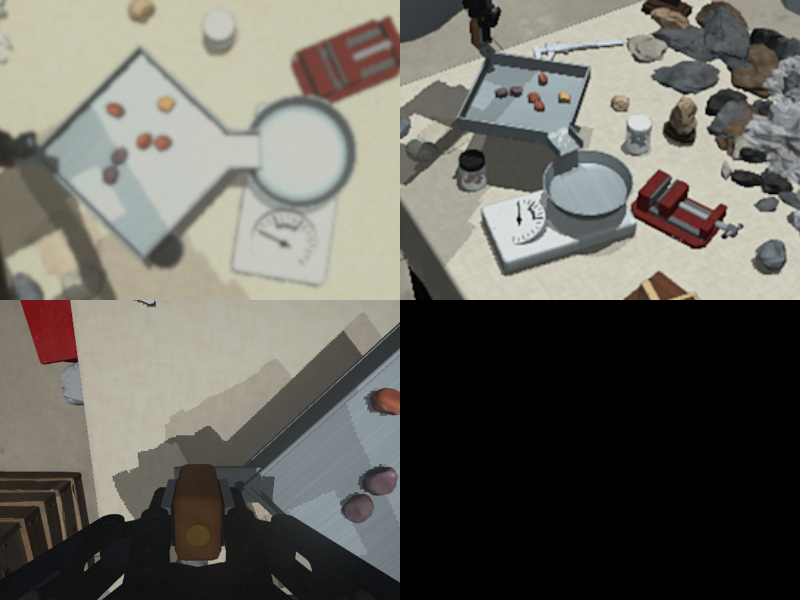

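The top-left panel shows the spout tip at about (262,150), just inside the dish rim whose centre is (302,152), with all 6 pebbles in the pan. I go 2 cm further in and begin tipping about the spout.

Emit:
{"name": "apply_moves", "arguments": {"targets": [{"rx": 0,"ry": 0,"rz": 0,"tx": 0.1,"ty": 0.7,"tz": 0,"hand": 0},{"rx": 0,"ry": 0,"rz": 0,"tx": 0.1,"ty": 0.8,"tz": 0,"hand": 0},{"rx": 0.01,"ry": 0,"rz": 0,"tx": 0,"ty": 0.6,"tz": -0.31,"hand": 0},{"rx": 0.02,"ry": 0,"rz": 0,"tx": 0,"ty": 0.21,"tz": -0.63,"hand": 0},{"rx": 0.03,"ry": 0,"rz": 0,"tx": 0,"ty": 0.32,"tz": -0.94,"hand": 0},{"rx": 0.03,"ry": 0,"rz": 0,"tx": 0,"ty": 0.32,"tz": -0.94,"hand": 0},{"rx": 0.03,"ry": 0,"rz": 0,"tx": 0,"ty": 0.32,"tz": -0.94,"hand": 0},{"rx": 0.03,"ry": 0,"rz": 0,"tx": 0,"ty": 0.32,"tz": -0.94,"hand": 0}], "squeeze": 110}}

```text
time_s: 23.5
position: [533.6, 283.8, 272.8]
eef_rot: [[1.0, -0.001, 0.001], [-0.001, -0.988, 0.152], [0.001, -0.152, -0.988]]
contact_force: [0.5, 0.6, -3.1]
opening: 0.266
grasp_force: 108.2
```

```bash
cat > mon.py <<'E'
from h import *
a=cam("top");o=manip.get_obs()
R=o["eef_rot"];th=np.arctan2(-R[2,1],-R[2,2]);p=o["position"]+R@np.array([0,314,107.])
print("t",o["time_s"],"tilt",th.round(3),"spout",p.round(1),"tq",o["torque"].round(2),"g",o["grasp_force"].round(0),"j6",o["joint_pos"][3:].round(0))
h=cv2.cvtColor(a["color"],cv2.COLOR_RGB2HSV).astype(int)
m=(((h[...,0]<22)&(h[...,1]>70)|(h[...,0]>125)&(h[...,1]>28))&(h[...,2]>40)).astype(np.uint8)
k=np.zeros_like(m);k[215:305,215:400]=1;m*=k
n,l,st,c=cv2.connectedComponentsWithStats(m)
for i in range(1,n):
    if st[i,4]>=15: print("DISH" if np.hypot(c[i][0]-360,c[i][1]-261)<30 else "pan",c[i].round(1),st[i,4],np.median(h[l==i],0))
# pointer: darkest pixels in the dial
g=cv2.cvtColor(a["color"],cv2.COLOR_RGB2GRAY)
d=on(a,(350,310),60)
cx,cy=350,314
sub=g[298:330,332:370];ys,xs=np.nonzero(sub<70);
if len(xs): 
    P=np.c_[xs+332,ys+298].astype(np.float32);v=cv2.fitLine(P,cv2.DIST_HUBER,0,.01,.01).ravel();print("pointer line",v.round(2),len(xs),P.min(0),P.max(0))
np.savez("last.npz",**a)
E
python3 mon.py
```

```text
Traceback (most recent call last):
  File "mon.py", line 4, in <module>
    print("t",o["time_s"],"tilt",th.round(3),"spout",p.round(1),"tq",o["torque"].round(2),"g",o["grasp_force"].round(0),"j6",o["joint_pos"][3:].round(0))
                                                                                              ^^^^^^^^^^^^^^^^^^^^^^
AttributeError: 'float' object has no attribute 'round'
```

```bash
sed -i 's/o\["grasp_force"\].round(0)/round(o["grasp_force"])/;s/-R\[2,1\],-R/-R[2,1],-R/' mon.py; python3 mon.py
```

```text
t 23.6 tilt 0.152 spout [533.8 -10.8 120.1] tq [ 0.21 -0.03 -0.  ] g 108 j6 [ 11.  50. 105.]
pan [378.2 221.2] 420 [  4. 124. 116.]
pan [288.  229.4] 60 [ 17. 120. 188.]
pan [256.  231.9] 47 [  8. 107. 131.]
pan [274.  251.9] 41 [  8. 106. 129.]
pan [285.6 252.9] 50 [  8.  110.  139.5]
pan [259.2 260.1] 24 [176.   33.5 110. ]
```

Emit:
{"name": "apply_moves", "arguments": {"targets": [{"rx": 0.02,"ry": 0,"rz": 0,"tx": 0,"ty": 0.21,"tz": -0.63,"hand": 0},{"rx": 0.02,"ry": 0,"rz": 0,"tx": 0,"ty": 0.21,"tz": -0.63,"hand": 0},{"rx": 0.02,"ry": 0,"rz": 0,"tx": 0,"ty": 0.21,"tz": -0.63,"hand": 0},{"rx": 0.02,"ry": 0,"rz": 0,"tx": 0,"ty": 0.21,"tz": -0.63,"hand": 0},{"rx": 0.0,"ry": 0,"rz": 0,"tx": 0,"ty": 0,"tz": 0,"hand": 0},{"rx": 0,"ry": 0,"rz": 0,"tx": 0,"ty": 0,"tz": 0,"hand": 0},{"rx": 0,"ry": 0,"rz": 0,"tx": 0,"ty": 0,"tz": 0,"hand": 0},{"rx": 0,"ry": 0,"rz": 0,"tx": 0,"ty": 0,"tz": 0,"hand": 0}], "squeeze": 110}}

```text
time_s: 24.4
position: [533.4, 271.5, 294.8]
eef_rot: [[1.0, -0.001, -0.0], [-0.001, -0.974, 0.228], [-0.0, -0.228, -0.974]]
contact_force: [-0.9, 0.4, -3.6]
opening: 0.269
grasp_force: 108.2
```

```bash
python3 mon.py; python3 - <<'E'
from h import *
a=cam(0,"last.npz");g=cv2.cvtColor(a["color"],cv2.COLOR_RGB2GRAY);print(g[296:332,330:372:2])
E
```

```text
t 24.45 tilt 0.23 spout [533.1  -9.9 119.1] tq [0.13 0.01 0.07] g 108 j6 [16. 52. 98.]
pan [378.1 221.3] 420 [  4. 124. 119.]
pan [289.  229.4] 60 [ 16.  119.  166.5]
pan [256.9 231.4] 48 [  8.  119.5 136. ]
pan [275.  251.6] 47 [  8. 111. 132.]
pan [286.2 253. ] 53 [  8. 117. 139.]
pan [265.6 263.9] 16 [174.   36.5  92.5]
[[205 205 205 204 200 185 162 144 139 138 143 138 129 129 140 154 158 157
  160 165 183]
 [203 203 206 201 189 162 150 159 171 169 171 164 156 142 135 142 155 163
  174 184 198]
 [204 204 205 198 170 154 166 175 190 186 191 184 182 172 157 138 160 179
  192 200 203]
 [205 207 202 184 155 170 183 169 198 186 198 185 194 189 182 158 159 190
  203 204 206]
 [204 204 196 166 163 185 192 157 189 184 196 187 195 186 192 177 163 185
  203 206 207]
 [205 203 184 162 180 185 195 159 179 185 196 192 194 176 191 180 172 172
  197 206 206]
 [205 200 174 171 197 185 192 167 171 185 193 196 196 171 190 167 177 169
  186 204 205]
 [204 194 164 177 194 189 190 174 159 177 178 185 190 182 181 154 188 178
  173 200 206]
 [202 185 166 178 187 195 191 184 143 152 147 155 173 182 169 1
[... 1729 characters left out ...]
0 206 205 205 206 205 206 207 205 205 205 205 203 201 194 181
  200 207 206]
 [204 202 200 204 206 204 206 206 205 207 206 204 208 205 201 192 197 185
  200 207 205]
 [207 202 203 205 203 204 206 206 206 204 206 205 203 205 200 178 194 195
  205 208 207]
 [205 204 205 206 203 206 204 206 205 206 207 205 207 207 202 176 191 202
  205 207 205]
 [204 203 207 204 206 206 205 205 207 204 205 205 206 204 205 189 194 204
  204 206 205]
 [205 204 204 205 204 205 203 205 204 204 207 207 204 207 205 200 199 205
  207 204 206]
 [204 204 206 204 206 206 206 206 205 205 204 205 204 202 204 203 200 205
  207 207 207]
 [201 201 203 203 205 205 204 205 206 208 208 206 203 205 207 204 204 207
  206 205 205]]
```

```bash
python3 - <<'E'
s=open('mon.py').read();i=s.index("# pointer")
s=s[:i]+'''g=cv2.cvtColor(a["color"],cv2.COLOR_RGB2GRAY).astype(np.float32)
A=np.radians(np.arange(-200,20,2.));r=np.arange(5,14,.5)
X=(350.5+r*np.cos(A)[:,None]).astype(np.float32);Y=(316+r*np.sin(A)[:,None]).astype(np.float32)
v=cv2.remap(g,X,Y,cv2.INTER_LINEAR).mean(1);i=v.argmin();w=np.clip(v.min()+25-v,0,None);w[abs(np.arange(len(A))-i)>8]=0
print("pointer", round(float((w*A).sum()/w.sum()),3),round(float(v.min())))
np.savez("last.npz",**a)
'''
open('mon.py','w').write(s)
E
python3 mon.py
```

```text
t 24.5 tilt 0.23 spout [533.1  -9.9 119.1] tq [ 0.2  -0.01 -0.01] g 108 j6 [16. 52. 98.]
pan [378.1 221.3] 421 [  4. 125. 119.]
pan [289.  229.4] 61 [ 16. 117. 167.]
pan [256.9 231.3] 49 [  8. 118. 135.]
pan [275.  251.7] 47 [  8. 109. 133.]
pan [286.1 253. ] 52 [  8. 118. 140.]
pan [265.3 263.7] 18 [174.   35.5  94.5]
pointer -2.676 148
```

Emit:
{"name": "apply_moves", "arguments": {"targets": [{"rx": 0.02,"ry": 0,"rz": 0,"tx": 0,"ty": 0.21,"tz": -0.63,"hand": 0},{"rx": 0.02,"ry": 0,"rz": 0,"tx": 0,"ty": 0.21,"tz": -0.63,"hand": 0},{"rx": 0.02,"ry": 0,"rz": 0,"tx": 0,"ty": 0.21,"tz": -0.63,"hand": 0},{"rx": 0,"ry": 0,"rz": 0,"tx": 0,"ty": 0,"tz": 0,"hand": 0},{"rx": 0.0,"ry": 0,"rz": 0,"tx": 0,"ty": 0,"tz": 0,"hand": 0},{"rx": 0,"ry": 0,"rz": 0,"tx": 0,"ty": 0,"tz": 0,"hand": 0}], "squeeze": 110}}

```text
time_s: 25.1
position: [533.6, 260.4, 311.8]
eef_rot: [[1.0, -0.001, 0.0], [-0.001, -0.958, 0.286], [-0.0, -0.286, -0.958]]
contact_force: [0.5, 0.7, -1.8]
opening: 0.266
grasp_force: 108.2
```

```bash
python3 mon.py
```

```text
t 25.15 tilt 0.29 spout [533.1  -9.8 119.4] tq [ 0.08  0.05 -0.04] g 108 j6 [20. 53. 93.]
pan [378.1 221.3] 422 [  4. 124. 124.]
pan [291.9 228.8] 65 [ 16. 121. 174.]
pan [277.5 250.6] 37 [  9. 110. 114.]
pan [288.1 252.6] 60 [  8.  121.  139.5]
pointer -2.679 153
```

Emit:
{"name": "apply_moves", "arguments": {"targets": [{"rx": 0.02,"ry": 0,"rz": 0,"tx": 0,"ty": 0.21,"tz": -0.63,"hand": 0},{"rx": 0,"ry": 0,"rz": 0,"tx": 0,"ty": 0,"tz": 0,"hand": 0},{"rx": 0.02,"ry": 0,"rz": 0,"tx": 0,"ty": 0.21,"tz": -0.63,"hand": 0},{"rx": 0,"ry": 0,"rz": 0,"tx": 0,"ty": 0,"tz": 0,"hand": 0},{"rx": 0.0,"ry": 0,"rz": 0,"tx": 0,"ty": 0,"tz": 0,"hand": 0},{"rx": 0,"ry": 0,"rz": 0,"tx": 0,"ty": 0,"tz": 0,"hand": 0}], "squeeze": 110}}

```text
time_s: 25.75
position: [533.6, 252.7, 322.6]
eef_rot: [[1.0, -0.001, 0.0], [-0.001, -0.946, 0.324], [0.0, -0.324, -0.946]]
contact_force: [-0.1, 0.2, -2.1]
opening: 0.263
grasp_force: 108.2
```

```bash
python3 mon.py
```

```text
t 25.8 tilt 0.33 spout [533.2  -9.6 119.6] tq [ 0.09 -0.01 -0.04] g 108 j6 [23. 54. 90.]
pan [378.1 221.3] 421 [  4. 125. 125.]
pan [301.4 228.3] 74 [ 17. 124. 172.]
pan [299.6 252.6] 57 [  9. 118. 132.]
pointer -2.677 153
```

Emit:
{"name": "apply_moves", "arguments": {"targets": [{"rx": 0,"ry": 0,"rz": 0,"tx": 0,"ty": 0,"tz": 0,"hand": 0},{"rx": 0,"ry": 0,"rz": 0,"tx": 0,"ty": 0,"tz": 0,"hand": 0},{"rx": 0.0,"ry": 0,"rz": 0,"tx": 0,"ty": 0,"tz": 0,"hand": 0},{"rx": 0,"ry": 0,"rz": 0,"tx": 0,"ty": 0,"tz": 0,"hand": 0}], "squeeze": 110}}

```text
time_s: 26.2
position: [533.5, 252.8, 322.6]
eef_rot: [[1.0, -0.001, 0.0], [-0.001, -0.946, 0.324], [-0.0, -0.324, -0.946]]
contact_force: [-0.2, -0.7, -1.9]
opening: 0.27
grasp_force: 107.9
```

```bash
python3 mon.py
```

```text
t 26.25 tilt 0.33 spout [533.2  -9.6 119.6] tq [ 0.11  0.   -0.06] g 108 j6 [23. 54. 90.]
pan [378.1 221.3] 424 [  4. 125. 125.]
pan [299.2 229.5] 108 [ 16.  117.  144.5]
pan [316.1 252.1] 108 [  8. 117. 139.]
pan [323.1 262.6] 34 [176.   36.  111.5]
pointer -2.678 153
```

Emit:
{"name": "apply_moves", "arguments": {"targets": [{"rx": 0,"ry": 0,"rz": 0,"tx": 0,"ty": 0,"tz": 0,"hand": 0},{"rx": 0,"ry": 0,"rz": 0,"tx": 0,"ty": 0,"tz": 0,"hand": 0}], "squeeze": 110}}

```text
time_s: 26.45
position: [533.5, 252.8, 322.6]
eef_rot: [[1.0, -0.001, 0.0], [-0.001, -0.946, 0.324], [0.0, -0.324, -0.946]]
contact_force: [-1.0, -0.0, -2.9]
opening: 0.268
grasp_force: 108.0
```

```bash
python3 mon.py
```

```text
t 26.5 tilt 0.33 spout [533.2  -9.6 119.6] tq [ 0.07 -0.01  0.05] g 108 j6 [23. 54. 90.]
pan [378.  221.3] 427 [  4. 125. 125.]
pan [299.2 229.4] 107 [ 16. 117. 149.]
pan [324.1 252.1] 48 [  9.  111.5 134. ]
DISH [337.2 253.1] 58 [  8.  118.  159.5]
DISH [356.4 264.3] 19 [177.  37. 129.]
pan [306.4 272.8] 16 [178.  36. 112.]
pointer -2.66 152
```

One purple pebble is in the dish, a red is at the lip and another is close behind. I tip back to about 0.23 and hold.

Emit:
{"name": "apply_moves", "arguments": {"targets": [{"rx": -0.05,"ry": 0,"rz": 0,"tx": 0,"ty": -0.53,"tz": 1.57,"hand": 0},{"rx": -0.05,"ry": 0,"rz": 0,"tx": 0,"ty": -0.53,"tz": 1.57,"hand": 0},{"rx": 0,"ry": 0,"rz": 0,"tx": 0,"ty": 0,"tz": 0,"hand": 0},{"rx": 0,"ry": 0,"rz": 0,"tx": 0,"ty": 0,"tz": 0,"hand": 0},{"rx": 0,"ry": 0,"rz": 0,"tx": 0,"ty": 0,"tz": 0,"hand": 0}], "squeeze": 110}}

```text
time_s: 27.0
position: [533.7, 272.0, 296.3]
eef_rot: [[1.0, -0.001, 0.001], [-0.001, -0.973, 0.229], [0.0, -0.229, -0.973]]
contact_force: [0.4, -0.0, -2.1]
opening: 0.271
grasp_force: 108.3
```

```bash
python3 mon.py
```

```text
t 27.05 tilt 0.231 spout [533.4  -9.3 120.4] tq [ 0.17  0.01 -0.05] g 108 j6 [16. 52. 98.]
pan [378.  221.4] 432 [  4. 125. 119.]
pan [297.1 231. ] 123 [ 16. 115. 151.]
DISH [356.8 249. ] 47 [  8. 122. 169.]
DISH [334.  252.8] 52 [  8.  111.5 147. ]
DISH [357.8 264.8] 26 [176.  38. 127.]
pan [315.3 272.5] 19 [178.  35. 122.]
pointer -1.786 132
```

```bash
python3 mon.py | grep -E "^t|pointer|DISH|pan .3"; python3 - <<'E'
from h import *
a=cam(0,"last.npz")
z=np.zeros((600,800,3),np.uint8)
z[:,:]=cv2.resize(a["color"][230:335,265:405,::-1],(800,600),interpolation=cv2.INTER_CUBIC);cv2.imwrite("pics/z1.png",z)
E
```

```text
t 27.1 tilt 0.231 spout [533.4  -9.4 120.4] tq [ 0.18 -0.01 -0.  ] g 108 j6 [16. 52. 98.]
pan [378.1 221.4] 431 [  4. 124. 119.]
DISH [356.6 249.1] 48 [  8.  122.5 169.5]
DISH [334.3 252.9] 48 [  8.  114.5 146.5]
DISH [357.8 264.9] 26 [177.  36. 126.]
pan [315.6 272.1] 22 [178.   34.5 124. ]
pointer -1.787 133
```

View pics/z1.png

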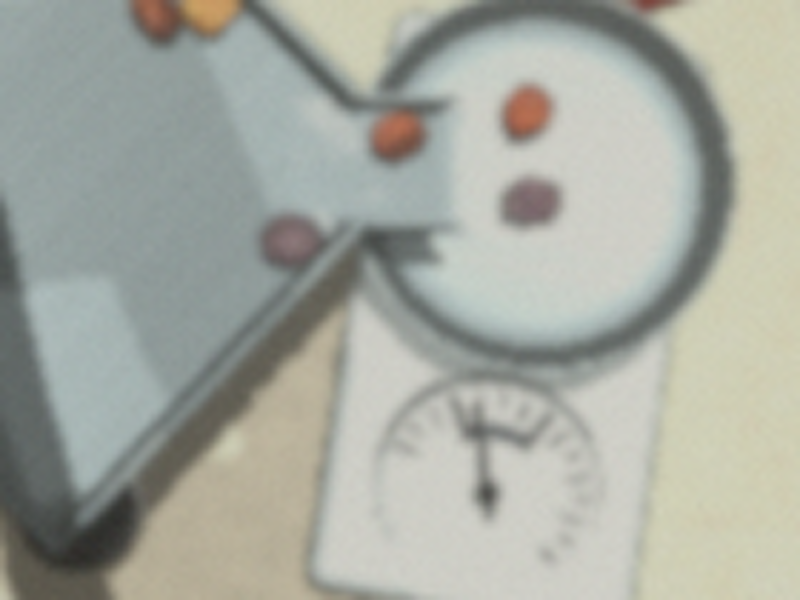

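The pointer sits clearly between the long marks: pivot (487,495), tip (477,405), marks at (460,410) and (545,425). Two pebbles are in the dish and four remain in the pan. I level the pan with a slight back-tilt and carry it back gently.

Emit:
{"name": "apply_moves", "arguments": {"targets": [{"rx": -0.03,"ry": 0,"rz": 0,"tx": 0,"ty": -0.32,"tz": 0.94,"hand": 0},{"rx": -0.04,"ry": 0,"rz": 0,"tx": 0,"ty": -0.4,"tz": 1.1,"hand": 0},{"rx": -0.04,"ry": 0,"rz": 0,"tx": 0,"ty": -0.4,"tz": 1.1,"hand": 0},{"rx": -0.04,"ry": 0,"rz": 0,"tx": 0,"ty": -0.4,"tz": 1.1,"hand": 0},{"rx": -0.04,"ry": 0,"rz": 0,"tx": 0,"ty": -0.4,"tz": 1,"hand": 0},{"rx": -0.04,"ry": 0,"rz": 0,"tx": 0,"ty": -0.4,"tz": 0.6,"hand": 0},{"rx": -0.04,"ry": 0,"rz": 0,"tx": 0,"ty": -0.4,"tz": 0.3,"hand": 0},{"rx": -0.04,"ry": 0,"rz": 0,"tx": 0,"ty": -0.4,"tz": 0,"hand": 0}], "squeeze": 110}}

```text
time_s: 27.9
position: [533.8, 311.3, 238.1]
eef_rot: [[1.0, -0.002, -0.0], [-0.002, -0.997, -0.081], [-0.0, 0.081, -0.997]]
contact_force: [0.1, -0.2, -2.2]
opening: 0.267
grasp_force: 108.0
```

Emit:
{"name": "apply_moves", "arguments": {"targets": [{"rx": -0.04,"ry": 0,"rz": 0,"tx": 0,"ty": -0.4,"tz": 0,"hand": 0},{"rx": 0,"ry": 0,"rz": 0,"tx": -0.2,"ty": -0.8,"tz": 0,"hand": 0},{"rx": 0,"ry": 0,"rz": 0,"tx": -0.3,"ty": -1.1,"tz": 0,"hand": 0},{"rx": 0,"ry": 0,"rz": 0,"tx": -0.4,"ty": -1.4,"tz": 0,"hand": 0},{"rx": 0,"ry": 0,"rz": 0,"tx": -0.4,"ty": -1.6,"tz": 0,"hand": 0},{"rx": 0,"ry": 0,"rz": 0,"tx": -0.4,"ty": -1.6,"tz": 0,"hand": 0},{"rx": 0,"ry": 0,"rz": 0,"tx": -0.4,"ty": -1.6,"tz": 0,"hand": 0},{"rx": 0,"ry": 0,"rz": 0,"tx": -0.4,"ty": -1.6,"tz": 0,"hand": 0}], "squeeze": 110}}

```text
time_s: 28.7
position: [508.2, 413.5, 226.0]
eef_rot: [[1.0, -0.001, -0.0], [-0.001, -0.993, -0.12], [-0.0, 0.12, -0.993]]
contact_force: [0.7, 0.5, -2.6]
opening: 0.26
grasp_force: 108.1
```

```bash
python3 mon.py; python3 -c "
from h import *
print(manip.get_obs()['position'])"
```

```text
t 28.75 tilt -0.119 spout [507.6  91.2 156.7] tq [0.66 0.   0.1 ] g 108 j6 [ -6.  59. 133.]
pan [378.1 221.4] 427 [  5. 126. 103.]
pan [244.4 244. ] 101 [  8. 113. 140.]
DISH [356.6 249.1] 48 [  8.  122.5 147.5]
pan [286.  264.6] 61 [  9. 114. 128.]
DISH [357.9 264.7] 16 [176.   39.  109.5]
pointer -1.783 116
[507.60182012 415.70241872 225.68365531]
```

Emit:
{"name": "apply_moves", "arguments": {"targets": [{"rx": 0,"ry": 0,"rz": 0,"tx": 0,"ty": -0.5,"tz": 0,"hand": 0},{"rx": 0.03,"ry": 0,"rz": 0,"tx": 0,"ty": 0,"tz": 0,"hand": 0},{"rx": 0.03,"ry": 0,"rz": 0,"tx": 0,"ty": 0,"tz": 0,"hand": 0},{"rx": 0.03,"ry": 0,"rz": 0,"tx": 0,"ty": 0,"tz": 0,"hand": 0},{"rx": 0.03,"ry": 0,"rz": 0,"tx": 0,"ty": 0,"tz": 0,"hand": 0},{"rx": 0,"ry": 0,"rz": -0.02,"tx": 0,"ty": 0,"tz": 0,"hand": 0},{"rx": 0,"ry": 0,"rz": -0.04,"tx": 0,"ty": 0,"tz": 0,"hand": 0},{"rx": 0,"ry": 0,"rz": -0.06,"tx": 0,"ty": 0,"tz": 0,"hand": 0}], "squeeze": 110}}

```text
time_s: 29.55
position: [508.9, 416.5, 225.8]
eef_rot: [[0.993, 0.121, 0.0], [0.121, -0.993, -0.0], [0.0, 0.0, -1.0]]
contact_force: [-0.7, 0.4, -2.2]
opening: 0.266
grasp_force: 108.3
```

Emit:
{"name": "apply_moves", "arguments": {"targets": [{"rx": 0,"ry": 0,"rz": -0.06,"tx": 0,"ty": 0,"tz": 0,"hand": 0},{"rx": 0,"ry": 0,"rz": -0.07,"tx": 0,"ty": 0,"tz": 0,"hand": 0},{"rx": 0,"ry": 0,"rz": -0.07,"tx": 0,"ty": 0,"tz": 0,"hand": 0},{"rx": 0,"ry": 0,"rz": -0.07,"tx": 0,"ty": 0,"tz": 0,"hand": 0},{"rx": 0,"ry": 0,"rz": -0.06,"tx": 0,"ty": 0,"tz": 0,"hand": 0},{"rx": 0,"ry": 0,"rz": -0.06,"tx": 0,"ty": 0,"tz": 0,"hand": 0},{"rx": 0,"ry": 0,"rz": -0.03,"tx": 0,"ty": 0,"tz": 0,"hand": 0},{"rx": 0,"ry": 0,"rz": -0.02,"tx": 0,"ty": 0,"tz": 0,"hand": 0}], "squeeze": 110}}

```text
time_s: 30.35
position: [508.8, 416.8, 225.6]
eef_rot: [[0.847, 0.531, -0.0], [0.531, -0.847, -0.0], [-0.0, 0.0, -1.0]]
contact_force: [-0.4, -0.3, -2.7]
opening: 0.269
grasp_force: 108.1
```

```bash
python3 mon.py; python3 -c "
from h import *
o=manip.get_obs();print(o['position'],o['eef_rot']);b=cam('scene')
for r in pebbles(b,(235,155,340,260),amin=4,z=130):print(*r)"
```

```text
t 30.4 tilt -0.0 spout [675.8 150.9 118.7] tq [0.35 0.22 0.01] g 108 j6 [-0. 53. 95.]
pan [378.1 221.3] 434 [  5. 126. 104.]
DISH [356.8 249.2] 50 [  8.  120.5 147.5]
DISH [357.6 265.2] 19 [178.  36. 111.]
pointer -1.783 118
[508.78613918 416.84066636 225.63923704] [[ 8.46893881e-01  5.31761933e-01 -3.54275914e-05]
 [ 5.31761930e-01 -8.46893881e-01 -6.62934788e-05]
 [-6.52557588e-05  3.73044971e-05 -9.99999997e-01]]
[302.7 168. ] 29 [649. 278.] [  7 132 137]
[314.3 170.3] 41 [671. 252.] [ 17 101 215]
[330.4 186.5] 53 [670. 170.] [  7 102 138]
```

Emit:
{"name": "apply_moves", "arguments": {"targets": [{"rx": 0,"ry": 0,"rz": 0,"tx": 0,"ty": 0,"tz": 1.3,"hand": 0},{"rx": 0,"ry": 0,"rz": 0,"tx": 0,"ty": 0,"tz": 2.3,"hand": 0},{"rx": 0,"ry": 0,"rz": 0,"tx": 0,"ty": 0,"tz": 2.5,"hand": 0},{"rx": 0,"ry": 0,"rz": 0,"tx": 0,"ty": 0,"tz": 2,"hand": 0},{"rx": 0,"ry": 0,"rz": 0,"tx": 0,"ty": 0,"tz": 1.3,"hand": 0},{"rx": 0,"ry": 0,"rz": 0,"tx": 0,"ty": 0,"tz": 0.8,"hand": 0},{"rx": 0,"ry": 0,"rz": 0,"tx": 0,"ty": 0,"tz": 0.4,"hand": 0},{"rx": 0,"ry": 0,"rz": 0,"tx": 0,"ty": 0,"tz": 0.1,"hand": 0}], "squeeze": 110}}

```text
time_s: 31.25
position: [508.8, 417.0, 118.6]
eef_rot: [[0.848, 0.53, 0.0], [0.53, -0.848, 0.0], [0.0, 0.0, -1.0]]
contact_force: [0.3, 0.2, -2.0]
opening: 0.267
grasp_force: 108.0
```

Emit:
{"name": "apply_moves", "arguments": {"targets": [{"rx": 0,"ry": 0,"rz": 0,"tx": 0,"ty": 0,"tz": 0.1,"hand": 0},{"rx": 0,"ry": 0,"rz": 0,"tx": 0,"ty": 0,"tz": 0.1,"hand": 0},{"rx": 0,"ry": 0,"rz": 0,"tx": 0,"ty": 0,"tz": 0,"hand": 0}], "squeeze": 110}}

```text
time_s: 31.55
position: [509.1, 417.2, 117.4]
eef_rot: [[0.848, 0.53, 0.001], [0.53, -0.848, 0.001], [0.001, -0.0, -1.0]]
contact_force: [0.1, 0.6, 1.7]
opening: 0.264
grasp_force: 108.7
```

Contact. I release the grip and back straight up.

Emit:
{"name": "apply_moves", "arguments": {"targets": [{"rx": 0,"ry": 0,"rz": 0,"tx": 0,"ty": 0,"tz": 0,"hand": 3},{"rx": 0,"ry": 0,"rz": 0,"tx": 0,"ty": 0,"tz": 0,"hand": 5},{"rx": 0,"ry": 0,"rz": 0,"tx": 0,"ty": 0,"tz": 0,"hand": 7},{"rx": 0,"ry": 0,"rz": 0,"tx": 0,"ty": 0,"tz": 0,"hand": 8.5},{"rx": 0,"ry": 0,"rz": 0,"tx": 0,"ty": 0,"tz": -2,"hand": 8.5},{"rx": 0,"ry": 0,"rz": 0,"tx": 0,"ty": 0,"tz": -4,"hand": 8.5},{"rx": 0,"ry": 0,"rz": 0,"tx": 0,"ty": 0,"tz": -4.5,"hand": 8.5},{"rx": 0,"ry": 0,"rz": 0,"tx": 0,"ty": 0,"tz": -4.5,"hand": 8.5}]}}

```text
time_s: 32.35
position: [508.5, 416.7, 268.0]
eef_rot: [[0.848, 0.53, -0.001], [0.53, -0.848, -0.0], [-0.001, 0.0, -1.0]]
contact_force: [1.3, 0.5, -0.2]
opening: 0.996
grasp_force: 0.0
```

Emit:
{"name": "apply_moves", "arguments": {"targets": [{"rx": 0,"ry": 0,"rz": 0,"tx": -2.5,"ty": 3.5,"tz": 0,"hand": 8.5},{"rx": 0,"ry": 0,"rz": 0,"tx": -2.5,"ty": 3.5,"tz": 0,"hand": 8.5},{"rx": 0,"ry": 0,"rz": 0,"tx": -2.5,"ty": 3.5,"tz": 0,"hand": 8.5},{"rx": 0,"ry": 0,"rz": 0,"tx": -2.5,"ty": 3.5,"tz": 0,"hand": 8.5},{"rx": 0,"ry": 0,"rz": 0,"tx": -2.5,"ty": 3.5,"tz": 0,"hand": 8.5},{"rx": 0,"ry": 0,"rz": 0,"tx": -2.5,"ty": 3.5,"tz": 0,"hand": 8.5},{"rx": 0,"ry": 0,"rz": 0,"tx": -2.5,"ty": 3.5,"tz": 0,"hand": 8.5},{"rx": 0,"ry": 0,"rz": 0,"tx": -2.5,"ty": 3.5,"tz": 0,"hand": 8.5}]}}

```text
time_s: 33.15
position: [487.2, 71.9, 266.8]
eef_rot: [[0.848, 0.53, 0.0], [0.53, -0.848, -0.0], [0.0, 0.0, -1.0]]
contact_force: [0.2, 0.3, 0.1]
opening: 0.997
grasp_force: 0.0
```

Emit:
{"name": "apply_moves", "arguments": {"targets": [{"rx": 0,"ry": 0,"rz": 0,"tx": -2.5,"ty": 3.5,"tz": 0,"hand": 8.5},{"rx": 0,"ry": 0,"rz": 0,"tx": -2.5,"ty": 3.5,"tz": 0,"hand": 8.5},{"rx": 0,"ry": 0,"rz": 0,"tx": -2.5,"ty": 3.5,"tz": 0,"hand": 8.5},{"rx": 0,"ry": 0,"rz": 0,"tx": -2.5,"ty": 3.5,"tz": 0,"hand": 8.5},{"rx": 0,"ry": 0,"rz": 0,"tx": -2.5,"ty": 3.5,"tz": 0,"hand": 8.5},{"rx": 0,"ry": 0,"rz": 0,"tx": -2.5,"ty": 3.5,"tz": 0,"hand": 8.5},{"rx": 0,"ry": 0,"rz": 0,"tx": -2.5,"ty": 3.5,"tz": 0,"hand": 8.5},{"rx": 0,"ry": 0,"rz": 0,"tx": -2.5,"ty": 3.5,"tz": 0,"hand": 8.5}]}}

```text
time_s: 33.95
position: [466.0, -271.8, 266.8]
eef_rot: [[0.848, 0.53, 0.0], [0.53, -0.848, -0.0], [0.0, 0.0, -1.0]]
contact_force: [0.8, 1.3, -0.2]
opening: 0.994
grasp_force: 0.0
```

Emit:
{"name": "apply_moves", "arguments": {"targets": [{"rx": 0,"ry": 0,"rz": -0.13,"tx": 0,"ty": 0,"tz": 0,"hand": 8.5},{"rx": 0,"ry": 0,"rz": -0.13,"tx": 0,"ty": 0,"tz": 0,"hand": 8.5},{"rx": 0,"ry": 0,"rz": -0.13,"tx": 0,"ty": 0,"tz": 0,"hand": 8.5},{"rx": 0,"ry": 0,"rz": -0.14,"tx": 0,"ty": 0,"tz": 0,"hand": 8.5},{"rx": 0,"ry": 0,"rz": -0.14,"tx": 0,"ty": 0,"tz": 0,"hand": 8.5},{"rx": 0,"ry": 0,"rz": -0.15,"tx": 0,"ty": 0,"tz": 0,"hand": 8.5}]}}

```text
time_s: 34.55
position: [466.4, -270.0, 266.7]
eef_rot: [[0.185, 0.983, 0.0], [0.983, -0.185, -0.0], [-0.0, 0.0, -1.0]]
contact_force: [-0.1, -0.6, -0.3]
opening: 0.993
grasp_force: 0.0
```

```bash
python3 mon.py; python3 - <<'E'
from h import *
o=manip.get_obs();print(o["position"],o["eef_rot"][:,1])
a=cam("top");b=cam("scene");np.savez("top3.npz",**a);np.savez("scene3.npz",**b)
for r in pebbles(a,(160,185,285,290),amin=4):print(*r)
# pan outline: dark/greyblue vs cloth: saturation/hue
h=cv2.cvtColor(a["color"],cv2.COLOR_RGB2HSV)
m=((h[...,0]>70)&(h[...,0]<130)&(h[...,1]>10)).astype(np.uint8)*255;k=np.zeros_like(m);k[185:300,150:285]=1;m*=k
m=cv2.morphologyEx(m,cv2.MORPH_OPEN,np.ones((3,3)))
c=max(cv2.findContours(m,0,2)[0],key=cv2.contourArea);print(cv2.contourArea(c),cv2.approxPolyDP(c,3,True)[:,0].tolist())
s=wcam()
y,n=yellow(a,(130,260,170,300));print("screw",y,n,on(a,y,87))
E
```

```text
t 34.6 tilt 0.0 spout [ 775.6 -324.7  159.6] tq [-0.02 -0.05  0.06] g 0 j6 [ -0.  50. -23.]
pan [266.  216.7] 29 [  9. 112. 132.]
pan [378.1 221.4] 433 [  5. 125. 108.]
pan [231.6 221. ] 45 [ 18. 114. 175.]
pan [220.1 228.9] 35 [  8. 111. 138.]
DISH [356.7 249.2] 49 [  8. 119. 153.]
DISH [358. 265.] 22 [177.  36. 114.]
pointer -1.784 121
[ 466.42157754 -269.93692758  266.63459561] [ 9.84693929e-01 -1.74292470e-01 -1.92798483e-05]
[266.3 215.7] 49 [650. 164.] [  9 132 156]
[231.4 220.7] 48 [639. 247.] [ 19 121 190]
[220.1 228.9] 37 [620. 274.] [  8 129 154]
3208.0 [[245, 217], [237, 216], [237, 223], [230, 227], [225, 222], [227, 215], [194, 214], [186, 279], [172, 289], [175, 297], [187, 289], [215, 291], [218, 268], [225, 252], [225, 262], [229, 260], [234, 239], [237, 251], [244, 249], [242, 261], [246, 259], [246, 248], [242, 245]]
screw (np.float64(160.40740740740742), np.float64(297.0740740740741)) 27 [460.64525594 385.48183076  87.        ]
```

The pan's screw is now at (461,385), though I released it at (509,417), so the pan was knocked aside. I'll measure its new pose.

```bash
python3 - <<'E'
from h import *
a=cam(0,"top3.npz")
L=cv2.cvtColor(a["color"],cv2.COLOR_RGB2LAB).astype(int)
for p in((300,350),(230,240),(200,250),(180,320),(215,320)):print(p,L[p[1],p[0]],a["color"][p[1],p[0]])
m=(L[...,2]<132).astype(np.uint8)*255;k=np.zeros_like(m);k[190:320,150:300]=1;m*=k
m=cv2.morphologyEx(m,cv2.MORPH_CLOSE,np.ones((7,7)));m=cv2.morphologyEx(m,cv2.MORPH_OPEN,np.ones((3,3)))
c=max(cv2.findContours(m,0,2)[0],key=cv2.contourArea);q=cv2.approxPolyDP(c,4,True)[:,0]
print(cv2.contourArea(c))
for p in q: print(p,on(a,p,36).round(0)[:2])
y,n=yellow(a,(130,260,180,310));print("screw",y,n,on(a,y,87))
E
```

```text
(300, 350) [189 124 140] [184 183 159]
(230, 240) [190 122 129] [172 186 181]
(200, 250) [189 122 129] [170 185 180]
(180, 320) [190 125 139] [186 184 162]
(215, 320) [184 126 142] [185 177 151]
6805.5
[192 209] [665. 336.]
[182 280] [500. 355.]
[172 295] [466. 377.]
[197 290] [476. 320.]
[262 297] [458. 172.]
[270 232] [608. 153.]
[281 221] [633. 128.]
[274 213] [652. 144.]
[262 220] [636. 172.]
[261 215] [648. 174.]
screw (np.float64(160.39285714285714), np.float64(297.17857142857144)) 28 [460.42054128 385.50679148  87.        ]
```

Emit:
{"name": "apply_moves", "arguments": {"targets": [{"rx": 0,"ry": 0,"rz": 0,"tx": 2.5,"ty": 0,"tz": -0.2,"hand": 8.5},{"rx": 0,"ry": 0,"rz": 0,"tx": 4.5,"ty": 0,"tz": -0.2,"hand": 8.5},{"rx": 0,"ry": 0,"rz": 0,"tx": 4.5,"ty": 0,"tz": -0.2,"hand": 8.5},{"rx": 0,"ry": 0,"rz": 0,"tx": 4.5,"ty": 0,"tz": -0.2,"hand": 8.5},{"rx": 0,"ry": 0,"rz": 0,"tx": 4.5,"ty": 0,"tz": -0.2,"hand": 8.5},{"rx": 0,"ry": 0,"rz": 0,"tx": 4.5,"ty": 0,"tz": -0.2,"hand": 8.5},{"rx": 0,"ry": 0,"rz": 0,"tx": 4.5,"ty": 0,"tz": -0.2,"hand": 8.5},{"rx": 0,"ry": 0,"rz": 0,"tx": 4.5,"ty": 0,"tz": 0,"hand": 8.5}]}}

```text
time_s: 35.55
position: [531.5, 65.7, 281.0]
eef_rot: [[0.195, 0.981, 0.001], [0.981, -0.195, 0.0], [0.0, 0.001, -1.0]]
contact_force: [0.9, -0.2, -0.4]
opening: 0.994
grasp_force: 0.0
```

Emit:
{"name": "apply_moves", "arguments": {"targets": [{"rx": 0,"ry": 0,"rz": 0,"tx": 4.5,"ty": 0,"tz": 0,"hand": 8.5},{"rx": 0,"ry": 0,"rz": 0,"tx": 4.5,"ty": 0,"tz": 0,"hand": 8.5},{"rx": 0,"ry": 0,"rz": 0,"tx": 4,"ty": 0,"tz": 0,"hand": 8.5},{"rx": 0,"ry": 0,"rz": 0,"tx": 2,"ty": 0,"tz": 0,"hand": 8.5},{"rx": 0,"ry": 0,"rz": 0,"tx": 0,"ty": 0,"tz": 0,"hand": 8.5},{"rx": 0,"ry": 0,"rz": 0,"tx": 0,"ty": 0,"tz": 0,"hand": 8.5}]}}

```text
time_s: 36.15
position: [559.7, 210.7, 280.4]
eef_rot: [[0.192, 0.981, -0.001], [0.981, -0.192, -0.001], [-0.001, -0.0, -1.0]]
contact_force: [-0.4, -0.1, -0.6]
opening: 0.995
grasp_force: 0.0
```

```bash
python3 - <<'E'
from h import *
b=cam(0,"scene3.npz");a=cam(0,"top3.npz")
print("scene");
for r in pebbles(b,(225,160,350,260),amin=4):print(*r)
w=wcam();np.savez("w4.npz",**w);o=manip.get_obs();print(o["position"])
print("wrist")
h=cv2.cvtColor(w["color"],cv2.COLOR_RGB2HSV).astype(int)
m=((((h[...,0]<20)|(h[...,0]>165))&(h[...,1]>90)|(h[...,0]>125)&(h[...,1]>25))&(h[...,2]>30)).astype(np.uint8);m[330:]=0
n,l,st,c=cv2.connectedComponentsWithStats(m)
for i in range(1,n):
    if st[i,4]>80: print(c[i].round(),st[i].tolist(),on(w,c[i],17).round(1)[:2],np.median(h[l==i],0))
L=cv2.cvtColor(w["color"],cv2.COLOR_RGB2LAB).astype(int)
m=(L[...,2]<132).astype(np.uint8)*255;m[340:]=0
m=cv2.morphologyEx(m,cv2.MORPH_CLOSE,np.ones((9,9)));m=cv2.morphologyEx(m,cv2.MORPH_OPEN,np.ones((5,5)))
c=max(cv2.findContours(m,0,2)[0],key=cv2.contourArea);q=cv2.approxPolyDP(c,6,True)[:,0];print(cv2.contourArea(c))
for p in q: print(p,on(w,p,36).round(0)[:2])
E
```

```text
scene
[227.4 189.9] 113 [485. 432.] [ 14 129  67]
[295.  205.1] 26 [619. 271.] [  6 130 182]
[305.8 208.2] 39 [638. 243.] [ 17 102 214]
[324.5 222.9] 46 [649. 163.] [  7 118 164]
[559.66581259 210.13551318 280.44765077]
wrist
[117.  11.] [75, 0, 79, 32, 1306] [441.2 388.2] [ 14. 140.  35.]
[373. 119.] [361, 107, 25, 25, 450] [619.4 273. ] [  6. 121. 100.]
[401. 148.] [389, 136, 23, 26, 419] [638.2 245.6] [ 16. 114. 147.]
[362. 239.] [350, 228, 24, 22, 366] [593.9 173.8] [170.  31.  78.]
[425. 240.] [415, 231, 21, 19, 265] [648.9 162. ] [  8. 109. 109.]
79130.0
[  0 339] [257. 150.]
[103 339] [348. 132.]
[128 330] [373. 136.]
[129 339] [371. 127.]
[200 339] [434. 115.]
[199 294] [445. 158.]
[244 275] [488. 168.]
[393 266] [615. 151.]
[418 284] [634. 131.]
[418 275] [635. 139.]
[452 249] [666. 157.]
[430 225] [650. 181.]
[431  14] [668. 337.]
[191  31] [497. 359.]
[163   0] [483. 382.]
[151   0] [474. 384.]
[133  36] [454. 364.]
[172  63] [477. 341.]
[192 187] [466. 250.]
[191 232] [454. 214.]
[203 261] [457. 187.]
[129 300] [384. 164.]
[112 300] [369. 167.]
[106 320] [357. 150.]
[ 79 320] [334. 154.]
[ 78 312] [336. 162.]
[ 61 319] [318. 158.]
[ 67 295] [332. 179.]
[ 81 304] [341. 169.]
[ 98 300] [357. 170.]
[104 280] [369. 187.]
[ 93 272] [362. 195.]
[ 92 293] [354. 177.]
[ 79 294] [343. 178.]
[ 75 261] [350. 208.]
[ 43 273] [319. 203.]
[ 42 263] [322. 212.]
[ 52 261] [331. 212.]
[ 44 242] [331. 229.]
[ 73 249] [353. 218.]
[ 76 235] [359. 230.]
[108 234] [386. 225.]
[120 220] [400. 235.]
[103 176] [398. 272.]
[ 62 176] [366. 278.]
[ 41 194] [344. 268.]
[ 49 214] [344. 251.]
[ 88 220] [374. 240.]
[ 89 229] [372. 232.]
[ 47 228] [338. 240.]
[ 39 242] [327. 230.]
[ 29 242] [319. 231.]
[ 34 207] [334. 259.]
[ 12 209] [316. 261.]
[ 28 259] [312. 217.]
[  0 271] [284. 212.]
```

Three views agree that the pebbles are in the pan, and the one in the spout rests at z≈17 on its floor. The pan pose is: centre (562,254.7), walls at −7.4°. Now back to the sieve, which I'll measure before gripping.

Emit:
{"name": "apply_moves", "arguments": {"targets": [{"rx": 0,"ry": 0,"rz": 0,"tx": -2.5,"ty": 0.1,"tz": 0,"hand": 8.5},{"rx": 0,"ry": 0,"rz": 0,"tx": -4.6,"ty": 0.1,"tz": 0,"hand": 8.5},{"rx": 0,"ry": 0,"rz": 0,"tx": -4.6,"ty": 0.2,"tz": 0,"hand": 8.5},{"rx": 0,"ry": 0,"rz": 0,"tx": -4.6,"ty": 0.2,"tz": 0,"hand": 8.5},{"rx": 0,"ry": 0,"rz": 0,"tx": -4.6,"ty": 0.2,"tz": 0,"hand": 8.5},{"rx": 0,"ry": 0,"rz": 0,"tx": -4.6,"ty": 0.2,"tz": 0,"hand": 8.5},{"rx": 0,"ry": 0,"rz": 0,"tx": -4.6,"ty": 0.2,"tz": 0,"hand": 8.5},{"rx": 0,"ry": 0,"rz": 0,"tx": -4.6,"ty": 0.2,"tz": 0,"hand": 8.5}]}}

```text
time_s: 37.0
position: [506.0, -135.2, 280.9]
eef_rot: [[0.194, 0.981, 0.0], [0.981, -0.194, -0.0], [-0.0, 0.0, -1.0]]
contact_force: [2.2, -0.5, -0.1]
opening: 0.992
grasp_force: 0.0
```

Emit:
{"name": "apply_moves", "arguments": {"targets": [{"rx": 0,"ry": 0,"rz": 0,"tx": -4.6,"ty": 0.2,"tz": 0,"hand": 8.5},{"rx": 0,"ry": 0,"rz": 0,"tx": -4.6,"ty": 0.1,"tz": 0,"hand": 8.5},{"rx": 0,"ry": 0,"rz": 0,"tx": -4.6,"ty": 0.1,"tz": 0,"hand": 8.5},{"rx": 0,"ry": 0,"rz": 0,"tx": -4.6,"ty": 0.1,"tz": 0,"hand": 8.5},{"rx": 0,"ry": 0,"rz": 0,"tx": -3.2,"ty": 0,"tz": 0,"hand": 8.5},{"rx": 0,"ry": 0,"rz": 0,"tx": -1.5,"ty": 0,"tz": 0,"hand": 8.5},{"rx": 0,"ry": 0,"rz": 0,"tx": 0,"ty": 0,"tz": 0,"hand": 8.5},{"rx": 0,"ry": 0,"rz": 0,"tx": 0,"ty": 0,"tz": 0,"hand": 8.5}]}}

```text
time_s: 37.8
position: [467.6, -359.6, 280.5]
eef_rot: [[0.192, 0.981, -0.0], [0.981, -0.192, 0.001], [0.001, -0.001, -1.0]]
contact_force: [-0.3, 0.2, -0.4]
opening: 0.996
grasp_force: 0.0
```

```bash
cat > sv.py <<'E'
from h import *
import sys
w=wcam();np.savez("w5.npz",**w);o=manip.get_obs();print(o["position"],o["eef_rot"][:,1])
h=cv2.cvtColor(w["color"],cv2.COLOR_RGB2HSV).astype(int)
# steel plate 200 mm square / light wood frame
def rep(m,z,nm):
    m=m.astype(np.uint8)*255;m[350:]=0
    m=cv2.morphologyEx(m,cv2.MORPH_OPEN,np.ones((3,3)))
    c=max(cv2.findContours(m,0,2)[0],key=cv2.contourArea);print(nm,cv2.contourArea(c))
    P=np.array([on(w,p,z)[:2] for p in c[:,0]],np.float32);r=cv2.minAreaRect(P);print("rect",r)
    for p in cv2.approxPolyDP(c,8,True)[:,0]: print(p.tolist(),on(w,p,z).round(1)[:2])
rep((h[...,0]>15)&(h[...,0]<28)&(h[...,1]>90)&(h[...,2]>110),62,"frame")
for p in((110,75),(205,210),(430,210),(312,130),(312,210)): print(p,h[p[1],p[0]])
E
python3 sv.py
```

```text
[ 467.93693538 -359.0876826   280.58302492] [ 9.81521520e-01 -1.91351076e-01 -5.21466741e-04]
frame 4982.0
rect ((502.44219970703125, -376.0186462402344), (204.2676544189453, 90.35592651367188), 79.12269592285156)
[427, 105] [ 559.6 -294.1]
[329, 105] [ 492.4 -280.8]
[329, 90] [ 494.2 -271.2]
[304, 91] [ 477.1 -268.5]
[307, 155] [ 470.5 -311.5]
[323, 165] [ 480.5 -320.7]
[329, 112] [ 491.6 -285.4]
[425, 114] [ 557.5 -299.8]
[411, 309] [ 528.7 -447.9]
[307, 303] [ 447.1 -426.4]
[308, 349] [ 439.5 -467.9]
[325, 349] [ 453.5 -470.6]
[327, 316] [ 460.8 -440.9]
[416, 314] [ 532.2 -453.1]
(110, 75) [ 21  30 168]
(205, 210) [107  31  75]
(430, 210) [102  22 196]
(312, 130) [ 23  98 201]
(312, 210) [ 13 138  70]
```

Emit:
{"name": "apply_moves", "arguments": {"targets": [{"rx": 0,"ry": 0,"rz": 0,"tx": 0,"ty": -0.1,"tz": 3,"hand": 8.5},{"rx": 0,"ry": 0,"rz": 0,"tx": 0,"ty": 0,"tz": 3.5,"hand": 8.5},{"rx": 0,"ry": 0,"rz": 0,"tx": 0,"ty": 0,"tz": 3,"hand": 8.5},{"rx": 0,"ry": 0,"rz": 0,"tx": 0,"ty": 0,"tz": 2,"hand": 8.5},{"rx": 0,"ry": 0,"rz": 0,"tx": 0,"ty": 0,"tz": 0.5,"hand": 6},{"rx": 0,"ry": 0,"rz": 0,"tx": 0,"ty": 0,"tz": 0,"hand": 4},{"rx": 0,"ry": 0,"rz": 0,"tx": 0,"ty": 0,"tz": 0,"hand": 2.5},{"rx": 0,"ry": 0,"rz": 0,"tx": 0,"ty": 0,"tz": 0,"hand": 1}], "squeeze": 120}}

```text
time_s: 38.65
position: [468.0, -360.0, 161.9]
eef_rot: [[0.191, 0.982, 0.001], [0.982, -0.19, -0.001], [-0.001, 0.002, -1.0]]
contact_force: [0.8, -0.1, -0.7]
opening: 0.327
grasp_force: 0.0
```

Emit:
{"name": "apply_moves", "arguments": {"targets": [{"rx": 0,"ry": 0,"rz": 0,"tx": 0,"ty": 0,"tz": 0,"hand": 0},{"rx": 0,"ry": 0,"rz": 0,"tx": 0,"ty": 0,"tz": 0,"hand": 0},{"rx": 0,"ry": 0,"rz": 0,"tx": 0,"ty": 0,"tz": 0,"hand": 0},{"rx": 0,"ry": 0,"rz": 0,"tx": 0,"ty": 0,"tz": 0,"hand": 0},{"rx": 0,"ry": 0,"rz": 0,"tx": 0,"ty": 0,"tz": -1,"hand": 0},{"rx": 0,"ry": 0,"rz": 0,"tx": 0,"ty": 0,"tz": -2.5,"hand": 0},{"rx": 0,"ry": 0,"rz": 0,"tx": 0,"ty": 0,"tz": -3.5,"hand": 0},{"rx": 0,"ry": 0,"rz": 0,"tx": 0,"ty": 0,"tz": -3.5,"hand": 0}], "squeeze": 120}}

```text
time_s: 39.45
position: [466.9, -359.5, 267.2]
eef_rot: [[0.191, 0.982, -0.001], [0.982, -0.191, 0.0], [0.0, -0.001, -1.0]]
contact_force: [0.6, -0.1, -3.3]
opening: 0.213
grasp_force: 117.9
```

Emit:
{"name": "apply_moves", "arguments": {"targets": [{"rx": 0,"ry": 0,"rz": 0,"tx": 0,"ty": 0,"tz": -2.5,"hand": 0},{"rx": 0,"ry": 0,"rz": 0,"tx": 0,"ty": 0,"tz": -1.5,"hand": 0},{"rx": 0,"ry": 0,"rz": -0.03,"tx": 0,"ty": 0,"tz": -0.5,"hand": 0},{"rx": 0,"ry": 0,"rz": -0.033,"tx": 0,"ty": 0,"tz": 0,"hand": 0},{"rx": 0,"ry": 0,"rz": 0,"tx": 1.5,"ty": 0,"tz": 0,"hand": 0},{"rx": 0,"ry": 0,"rz": 0,"tx": 3,"ty": 0,"tz": 0,"hand": 0},{"rx": 0,"ry": 0,"rz": 0,"tx": 3.5,"ty": 0,"tz": 0,"hand": 0},{"rx": 0,"ry": 0,"rz": 0,"tx": 3.5,"ty": 0,"tz": 0,"hand": 0}], "squeeze": 120}}

```text
time_s: 40.25
position: [481.7, -243.9, 310.9]
eef_rot: [[0.13, 0.991, -0.0], [0.991, -0.13, 0.0], [0.0, -0.0, -1.0]]
contact_force: [0.5, 0.1, -3.8]
opening: 0.214
grasp_force: 117.9
```

Emit:
{"name": "apply_moves", "arguments": {"targets": [{"rx": 0,"ry": 0,"rz": 0,"tx": 3.8,"ty": 0.1,"tz": 0,"hand": 0},{"rx": 0,"ry": 0,"rz": 0,"tx": 3.8,"ty": 0.1,"tz": 0,"hand": 0},{"rx": 0,"ry": 0,"rz": 0,"tx": 3.8,"ty": 0.1,"tz": 0,"hand": 0},{"rx": 0,"ry": 0,"rz": 0,"tx": 3.8,"ty": 0.1,"tz": 0,"hand": 0},{"rx": 0,"ry": 0,"rz": 0,"tx": 3.8,"ty": 0.1,"tz": 0,"hand": 0},{"rx": 0,"ry": 0,"rz": 0,"tx": 3.8,"ty": 0.1,"tz": 0,"hand": 0},{"rx": 0,"ry": 0,"rz": 0,"tx": 3.8,"ty": 0.1,"tz": 0,"hand": 0},{"rx": 0,"ry": 0,"rz": 0,"tx": 3.8,"ty": 0.1,"tz": 0,"hand": 0}], "squeeze": 120}}

```text
time_s: 41.05
position: [528.5, 56.8, 311.0]
eef_rot: [[0.129, 0.992, -0.0], [0.992, -0.129, 0.0], [0.0, -0.0, -1.0]]
contact_force: [0.5, -1.1, -4.6]
opening: 0.214
grasp_force: 117.9
```

Emit:
{"name": "apply_moves", "arguments": {"targets": [{"rx": 0,"ry": 0,"rz": 0,"tx": 3.8,"ty": 0.1,"tz": 0,"hand": 0},{"rx": 0,"ry": 0,"rz": 0,"tx": 3.8,"ty": 0.1,"tz": 0,"hand": 0},{"rx": 0,"ry": 0,"rz": 0,"tx": 3.8,"ty": 0.1,"tz": 0,"hand": 0},{"rx": 0,"ry": 0,"rz": 0,"tx": 3.3,"ty": 0.1,"tz": 0,"hand": 0},{"rx": 0,"ry": 0,"rz": 0,"tx": 2.2,"ty": 0,"tz": 0,"hand": 0},{"rx": 0,"ry": 0,"rz": 0,"tx": 1,"ty": 0,"tz": 0,"hand": 0},{"rx": 0,"ry": 0,"rz": 0,"tx": 0,"ty": 0,"tz": 0,"hand": 0},{"rx": 0,"ry": 0,"rz": 0,"tx": 0,"ty": 0,"tz": 0,"hand": 0}], "squeeze": 120}}

```text
time_s: 41.85
position: [555.7, 231.1, 310.6]
eef_rot: [[0.129, 0.992, -0.001], [0.992, -0.129, -0.001], [-0.001, -0.0, -1.0]]
contact_force: [-0.6, -0.3, -4.2]
opening: 0.215
grasp_force: 117.9
```

```bash
python3 - <<'E'
from h import *
a=cam("top");b=cam("scene");o=manip.get_obs();print(o["position"],o["eef_rot"],o["time_s"])
y,n=yellow(a,(130,260,190,315));print("screw",y,n,on(a,y,87))
R=o["eef_rot"];yaw=np.arctan2(R[1,1],R[0,1]);print("yaw",np.degrees(yaw))
d=R.T@(np.array([562,254.7,0])-o["position"]);print("shift cm",d[:2]/10,"dyaw rz",-(np.radians(-7.4)-yaw))
for r in pebbles(b,(225,160,350,260),amin=4):print(*r)
E
```

```text
[555.92406575 230.66723857 310.71133595] [[ 1.29638892e-01  9.91561227e-01 -2.99836991e-04]
 [ 9.91561199e-01 -1.29638993e-01 -3.46629218e-04]
 [-3.82574659e-04 -2.52370098e-04 -9.99999895e-01]] 41.95
screw (np.float64(160.17241379310346), np.float64(297.17241379310343)) 29 [460.44086156 385.98587028  87.        ]
yaw -7.448731873034123
shift cm [2.47365014 0.29874921] dyaw rz -0.0008505316351092584
[281.5 180.1] 1255 [643. 392.] [ 27  19 144]
[247.2 178. ] 4 [560. 453.] [ 18 120  53]
[227.3 190. ] 108 [485. 432.] [ 14 127  56]
[295.  204.9] 29 [619. 272.] [  7 141  85]
[305.8 208.1] 42 [638. 244.] [ 17 105  75]
[348.7 211.3] 9 [733. 169.] [17 81 63]
[324.5 223. ] 46 [649. 163.] [  7 100 127]
```

Emit:
{"name": "apply_moves", "arguments": {"targets": [{"rx": 0,"ry": 0,"rz": 0,"tx": 0.8,"ty": 0.1,"tz": 0,"hand": 0},{"rx": 0,"ry": 0,"rz": 0,"tx": 1.1,"ty": 0.1,"tz": 0,"hand": 0},{"rx": 0,"ry": 0,"rz": 0,"tx": 0.55,"ty": 0.1,"tz": 1,"hand": 0},{"rx": 0,"ry": 0,"rz": 0,"tx": 0,"ty": 0,"tz": 3,"hand": 0},{"rx": 0,"ry": 0,"rz": 0,"tx": 0,"ty": 0,"tz": 3,"hand": 0},{"rx": 0,"ry": 0,"rz": 0,"tx": 0,"ty": 0,"tz": 2.5,"hand": 0},{"rx": 0,"ry": 0,"rz": 0,"tx": 0,"ty": 0,"tz": 1.5,"hand": 0},{"rx": 0,"ry": 0,"rz": 0,"tx": 0,"ty": 0,"tz": 0.8,"hand": 0}], "squeeze": 120}}

```text
time_s: 42.75
position: [561.8, 255.7, 190.8]
eef_rot: [[0.128, 0.992, -0.002], [0.992, -0.128, -0.001], [-0.001, -0.002, -1.0]]
contact_force: [0.6, 1.2, -3.2]
opening: 0.217
grasp_force: 117.9
```

Emit:
{"name": "apply_moves", "arguments": {"targets": [{"rx": 0,"ry": 0,"rz": 0,"tx": 0,"ty": 0,"tz": 0.3,"hand": 0},{"rx": 0,"ry": 0,"rz": 0,"tx": 0,"ty": 0,"tz": 0.2,"hand": 0},{"rx": 0,"ry": 0,"rz": 0,"tx": 0,"ty": 0,"tz": 0.2,"hand": 0},{"rx": 0,"ry": 0,"rz": 0,"tx": 0,"ty": 0,"tz": 0,"hand": 0}], "squeeze": 120}}

```text
time_s: 43.15
position: [562.6, 255.7, 186.2]
eef_rot: [[0.129, 0.992, 0.001], [0.992, -0.129, 0.0], [0.0, 0.001, -1.0]]
contact_force: [-0.2, -0.3, -4.7]
opening: 0.215
grasp_force: 117.9
```

Emit:
{"name": "apply_moves", "arguments": {"targets": [{"rx": 0,"ry": 0,"rz": 0,"tx": -0.07,"ty": 0,"tz": 0.2,"hand": 0},{"rx": 0,"ry": 0,"rz": 0,"tx": 0,"ty": 0,"tz": 0.15,"hand": 0},{"rx": 0,"ry": 0,"rz": 0,"tx": 0,"ty": 0,"tz": 0,"hand": 0},{"rx": 0,"ry": 0,"rz": 0,"tx": 0,"ty": 0,"tz": 0,"hand": 0}], "squeeze": 120}}

```text
time_s: 43.55
position: [562.2, 254.9, 182.1]
eef_rot: [[0.129, 0.992, -0.0], [0.992, -0.129, 0.0], [-0.0, -0.0, -1.0]]
contact_force: [0.1, 0.2, -4.2]
opening: 0.214
grasp_force: 117.9
```

Emit:
{"name": "apply_moves", "arguments": {"targets": [{"rx": 0,"ry": 0,"rz": 0,"tx": 0,"ty": 0,"tz": 0.15,"hand": 0},{"rx": 0,"ry": 0,"rz": 0,"tx": 0,"ty": 0,"tz": 0.1,"hand": 0},{"rx": 0,"ry": 0,"rz": 0,"tx": 0,"ty": 0,"tz": 0,"hand": 0}], "squeeze": 120}}

```text
time_s: 43.85
position: [562.3, 255.0, 180.1]
eef_rot: [[0.129, 0.992, 0.0], [0.992, -0.129, 0.0], [0.0, 0.0, -1.0]]
contact_force: [-3.2, -0.2, 5.1]
opening: 0.213
grasp_force: 119.4
```

Contact came at the seated height (180 mm, expected 179.9). I release and retreat upward.

Emit:
{"name": "apply_moves", "arguments": {"targets": [{"rx": 0,"ry": 0,"rz": 0,"tx": 0,"ty": 0,"tz": 0,"hand": 2.2},{"rx": 0,"ry": 0,"rz": 0,"tx": 0,"ty": 0,"tz": 0,"hand": 3.5},{"rx": 0,"ry": 0,"rz": 0,"tx": 0,"ty": 0,"tz": 0,"hand": 5.5},{"rx": 0,"ry": 0,"rz": 0,"tx": 0,"ty": 0,"tz": 0,"hand": 8.5},{"rx": 0,"ry": 0,"rz": 0,"tx": 0,"ty": 0,"tz": 0,"hand": 8.5},{"rx": 0,"ry": 0,"rz": 0,"tx": 0,"ty": 0,"tz": -2,"hand": 8.5},{"rx": 0,"ry": 0,"rz": 0,"tx": 0,"ty": 0,"tz": -4,"hand": 8.5},{"rx": 0,"ry": 0,"rz": 0,"tx": 0,"ty": 0,"tz": -4,"hand": 8.5}]}}

```text
time_s: 44.65
position: [561.7, 254.8, 280.2]
eef_rot: [[0.129, 0.992, -0.002], [0.992, -0.129, -0.001], [-0.001, -0.002, -1.0]]
contact_force: [0.4, 0.3, 1.0]
opening: 0.997
grasp_force: 0.0
```

Emit:
{"name": "apply_moves", "arguments": {"targets": [{"rx": 0,"ry": 0,"rz": 0,"tx": -4,"ty": 0,"tz": -1,"hand": 8.5},{"rx": 0,"ry": 0,"rz": 0,"tx": -4.5,"ty": 0,"tz": 0,"hand": 8.5},{"rx": 0,"ry": 0,"rz": 0,"tx": -4.5,"ty": 0,"tz": 0,"hand": 8.5},{"rx": 0,"ry": 0,"rz": 0,"tx": -4.5,"ty": 0,"tz": 0,"hand": 8.5},{"rx": 0,"ry": 0,"rz": 0,"tx": -4.5,"ty": 0,"tz": 0,"hand": 8.5},{"rx": 0,"ry": 0,"rz": 0,"tx": -4.5,"ty": 0,"tz": 0,"hand": 8.5},{"rx": 0,"ry": 0,"rz": 0,"tx": -4.5,"ty": 0,"tz": 0,"hand": 8.5},{"rx": 0,"ry": 0,"rz": 0,"tx": -4.5,"ty": 0,"tz": 0,"hand": 8.5}]}}

```text
time_s: 45.45
position: [516.0, -98.9, 289.8]
eef_rot: [[0.129, 0.992, 0.0], [0.992, -0.129, -0.0], [-0.0, 0.0, -1.0]]
contact_force: [1.2, -0.0, -0.6]
opening: 0.989
grasp_force: 0.0
```

```bash
python3 mon.py; python3 - <<'E'
from h import *
a=cam("top");b=cam("scene");np.savez("top4.npz",**a);np.savez("scene4.npz",**b)
def corners(s,box,nm):
    h=cv2.cvtColor(s["color"],cv2.COLOR_RGB2HSV).astype(int)
    m=((h[...,0]>12)&(h[...,0]<26)&(h[...,1]>85)&(h[...,2]>60)).astype(np.uint8)*255
    k=np.zeros_like(m);k[box[1]:box[3],box[0]:box[2]]=1;m*=k
    c=max(cv2.findContours(m,0,2)[0],key=cv2.contourArea);print(nm,cv2.contourArea(c))
    hu=cv2.approxPolyDP(cv2.convexHull(c),3,True)[:,0]
    for p in hu: print(p.tolist(),on(s,p,80).round(0)[:2])
corners(a,(170,195,290,300),"top");corners(b,(225,150,350,260),"scene")
print("screw",on(a,yellow(a,(130,260,190,315))[0],87))
for r in pebbles(a,(150,190,300,310),amin=15,z=60):print(*r)
E
```

```text
t 45.5 tilt -0.001 spout [ 826.9 -145.1  183. ] tq [-0.16 -0.01 -0.05] g 0 j6 [-0. 53. -7.]
pan [249. 252.] 441 [ 21.  95. 185.]
pan [367.8 220. ] 197 [  5. 130. 117.]
pan [224.7 247.9] 210 [ 14. 141. 168.]
DISH [356.7 249.2] 51 [  9. 126. 172.]
pan [217.5 272.2] 117 [ 17. 118. 175.]
DISH [357.8 265.1] 26 [176.   38.5 126. ]
pointer -1.745 106
top 2985.0
[192, 211] [651. 323.]
[265, 221] [626. 160.]
[255, 290] [473. 181.]
[181, 282] [493. 344.]
[175, 241] [584. 359.]
scene 1271.5
[268, 165] [606. 401.]
[297, 177] [648. 308.]
[318, 208] [628. 163.]
[306, 223] [570. 128.]
[262, 235] [452. 146.]
[241, 191] [486. 333.]
screw [460.58506159 385.69073862  87.        ]
[201.9 212.2] 47 [652. 306.] [ 19 109 175]
[220.  226.8] 15 [618. 264.] [  9  88 150]
[215.7 246.7] 392 [572. 273.] [ 14 150 182]
[186.9 249.9] 17 [566. 338.] [ 19  92 111]
[185.5 275. ] 96 [509. 340.] [20 74 90]
[213.6 272.6] 287 [514. 277.] [ 16 130 210]
[256.  279.7] 51 [496. 182.] [ 20  85 199]
[162.7 296.9] 204 [461. 390.] [ 24 145 187]
```

```bash
python3 - <<'E'
from h import *
b=cam(0,"scene4.npz");a=cam(0,"top4.npz")
for r in pebbles(b,(310,200,345,250),amin=6):print(*r)
for X in((651,323),(626,160),(473,181),(493,344)):print(px(b,[*X,80]).round(0))
# jars vs start
s0=cam(0,"top0.npz")
for n,(x,y) in(("a",(279,319)),("b",(311,188))):print(n,cv2.absdiff(s0["color"][y-14:y+14,x-14:x+14],a["color"][y-14:y+14,x-14:x+14]).mean())
E
```

```text
[313.2 204.3] 34 [664. 247.] [18 90 51]
[295. 174.]
[318. 209.]
[263. 224.]
[242. 188.]
a 23.8609693877551
b 31.727040816326532
```

```bash
python3 - <<'E'
from h import *
s0=cam(0,"top0.npz")
for f in("top1","top3","top4"):
    a=cam(0,f+".npz")
    for n,(x,y) in(("a",(279,319)),("b",(311,186))):
        t=s0["color"][y-12:y+12,x-12:x+12];r=cv2.matchTemplate(a["color"][y-35:y+35,x-35:x+35],t,cv2.TM_CCOEFF_NORMED);_,v,_,l=cv2.minMaxLoc(r);print(f,n,round(v,2),l[0]-23,l[1]-23)
E
```

```text
top1 a 1.0 0 0
top1 b 1.0 0 0
top3 a 1.0 0 0
top3 b 1.0 0 0
top4 a 1.0 0 0
top4 b 1.0 0 0
```

Neither jar has moved. The pointer holds steady, and the sieve is seated level with both big stones in it. Handing in.

```bash
python3 -c "
from workcell import manip
print(manip.sign_off())"
```

```text
the job is handed in; nothing more can be done
None
```

I handed the job in with no verdict returned: two pebbles in the dish with the pointer between the long marks, four in the pan (one resting in its spout), the sieve with both big stones back on the pan's rim, and both jars unmoved.

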